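# Pack stone slabs with cork between them

## Robot

A 7-joint arm with a two-finger parallel gripper is mounted at the origin on a cart in front of the work surface, level with it; the furniture and walls round the work are solid. World frame = base frame: x ahead of the robot, y to its left, z up, the work surface at z = 0. Lengths are in m, angles in rad, forces in N, time in s.
With the tool pointing down it reaches from about 0.425 to 0.825 m from the base axis. Payload 3.6 kg.
Tool frame: the origin (TCP) lies midway between the tips of the shut fingers; the grasp point (between the pads) lies 19 mm behind it (r.hold_point_z is the z of the grasp point in the tool frame, in m); z points along the fingers, y is the line along which they close (so a half turn about z gives the same grasp; the last joint's range is limited). The gripper opens to 93 mm and grips with 3 to 60 N. Pads are 15 mm wide; open, the fingers measure 128 mm over their backs; the gripper's body (75 mm by 188 mm) begins 65 mm behind the grasp point.
Start: joints at [1.276, 0.615, -0.013, 1.423, 0.008, 1.103, -0.04], TCP at [0.173, -0.627, 0.219] pointing down, gripper open.
Joint ranges: [-3.12, 3.12], [-0.3, 2.06], [-1.34, 1.32], [0.26, 2.42], [-1.36, 4.5], [0.01, 1.98], [-2.84, 2.84]. Speed limits (rad/s): [2.79, 2.79, 3.14, 3.14, 3.14, 3.14, 3.14].

## Interface

Orientations are given as a 3x3 rotation matrix whose columns are the frame's x, y, z axes.
In Python, from cell import r, cams, cut_out, tip_of gives the robot as it stands. The module is installed in compiled form; this text tells all that it offers.
- The arm moves only by the tool apply_moves, never from a script. Its argument "motion" is text: rows parted by semicolons, each of 7 numbers parted by spaces: the shift along the tool's x, y, z in mm, then the turn, a rotation vector about the tool's x, y, z in rad, then the opening, from 0 (shut) to 1 (fully open). A call has exactly 8 rows; each row is the pose to reach, as a shift and turn from the pose commanded when the call began, along the tool's axes at that moment; what a row does not reach only later rows make up. A row lasts 1/12 s, in which the tool goes at most 41.7 mm and 7.16 degrees, less where a joint would pass 70% of its speed; a pose out of reach is approached as far as the arm can. A call with a gripper value outside its range is refused whole. The fingers move at their own pace and stop on an object; the grip force is fixed at half the most. Time passes only in rows, so rows that repeat a pose let the fingers close, or fill a call up. It gives the time, the measured TCP pose, the force, the opening and the grip force at its end, in the units of the state.
- r.read_state(): the state, without advancing time (a new reading comes with each control period).
- cams.grab_frame(name): name is "scene" or "side" or "wrist"; returns a dict with "frame" (400x640x3 uint8, red, green, blue), "vfov" (degrees; the focal length in pixels is half the picture's height over the tangent of half this angle, whatever the lens; pixels are square), "cx", "cy" (the principal point, pixels), "k1" (the pictures are not rectified: a ray, as slopes to the right and down, at radius r is drawn at 1 + k1 r^2 times it, then the intrinsics apply), "extrinsics" (4x4, takes a point from world to camera coordinates). Camera axes: x right, y down, z forward; pixel columns grow to the right and rows downward; lengths in m; the calibration is good to about 2 mm. A picture is of the moment at which its call begins. There is no depth.
- r.close_job(): hands the job in; it is judged then, once.
Trained networks look in the newest picture that a camera, given by its name, has taken for a name from the list of things; names that differ only in an ending like _2 or _b are one class to them, and where a whole thing is asked for, a point or a joint stands for the part that bears it (a point fixed in the world has none). Each returns a list of dicts, best first, with "p" (0 to 1); they miss things now and then, are a little off and sometimes report something else, mostly with a low value. They report only what shows in the picture. A call takes as long as a camera call. They do not tell look-alikes from the thing itself.
- cut_out(camera, target): "mask" (400x640 bool, what is visible of it) and "bbox" ([centre column, centre row, width, height] in pixels, round what is visible of it).
- tip_of(camera, target): "centre" ([row, column] in pixels: a listed point, or the origin of a listed thing).
The state is a dict: "clock": time; "q": joint angles; "joint_vel": joint speeds; "effort": joint torques, N m; "tcp_pos": TCP position; "tcp_rot": TCP orientation; "force": force on the tool from outside, world axes, zero at the start; "wrist_torque": the same for the moment, N m; "width": finger opening in m; "grasp_force": force on a finger pad.
Only numpy, scipy, OpenCV 4.12 (cv2) and the standard library are available. Lean on these libraries where they do the work, as an engineer would, in place of code of your own. Each camera call takes 0.05 s, during which the arm holds its last target. There are 200 camera calls.

## Task

Put all the stone slabs away in the wooden box, lying flat in one pile, with one cork sheet between each slab and the next and no cork under the bottom slab or on the top one; leave a sheet that is not needed on the worktop, well clear of the box. Then lower the lid, without slamming it, until it is fully shut. Leave the timer, the salt shaker and the pepper mill where they stand.

Things in the scene. Friction and masses are not known exactly. Their poses are not given: they have to be found in the camera images.
- slab1_c (a point): Centre (half-way up) of a plain grey stone serving slab, 120 x 56 x 12 mm, about 0.2 kg, loose, lying flat: x along its length, y across its 56 mm width, z up. All slabs are alike; three or four are there.
- slab2_c (a point): Centre (half-way up) of a plain grey stone serving slab, 120 x 56 x 12 mm, about 0.2 kg, loose, lying flat: x along its length, y across its 56 mm width, z up. All slabs are alike; three or four are there.
- slab3_c (a point): Centre (half-way up) of a plain grey stone serving slab, 120 x 56 x 12 mm, about 0.2 kg, loose, lying flat: x along its length, y across its 56 mm width, z up. All slabs are alike; three or four are there.
- slab4_c (a point): Centre (half-way up) of a plain grey stone serving slab, 120 x 56 x 12 mm, about 0.2 kg, loose, lying flat: x along its length, y across its 56 mm width, z up. All slabs are alike; three or four are there.
- sheet1_c (a point): Centre (half-way up) of a stiff cork separator sheet, 120 x 56 x 8 mm, about 0.03 kg, loose, lying flat: x along its length, y across its width, z up. All three sheets are alike.
- sheet2_c (a point): Centre (half-way up) of a stiff cork separator sheet, 120 x 56 x 8 mm, about 0.03 kg, loose, lying flat: x along its length, y across its width, z up. All three sheets are alike.
- sheet3_c (a point): Centre (half-way up) of a stiff cork separator sheet, 120 x 56 x 8 mm, about 0.03 kg, loose, lying flat: x along its length, y across its width, z up. All three sheets are alike.
- box_floor (a point): Centre of the inside floor of the fixed, open wooden storage box, whose floor is 10 mm above the worktop. The inside is 132 mm along the box's x, 66 mm along its y and 80 mm high, with walls 8 mm thick, 148 x 82 mm outside; the rim is 90 mm above the worktop. Each long wall (the +y and -y sides) has a gap 68 mm long in its middle, from rim to floor, so that fingers holding a piece across its width can go down. x points to the hinge side, away from the robot, z up.
- box_hinge (a point): Middle of the lid's hinge axis, at the box's rim on its +x side: 74 mm along the box's x from the floor's centre and 91 mm above the worktop. The axis runs along the box's y.
- lid_handle (a point): Centre of the lid's wooden grip bar, 12 mm thick x 50 mm along the hinge direction x 22 mm tall, on the lid's outer face. The lid is 148 x 82 x 10 mm, its inner face passes through the hinge axis; the bar stands 128 mm from the hinge, and this point is 21 mm from the inner face.
- box_lid (a joint): Opening angle of the lid: 0 is shut (lying level on the rim), 1.57 upright, 1.9 leaning back at its stop. The hinge is stiff: the lid stays where it is left and takes about 2 N, pushed near its free end, to move.
- timer: A round grey wind-up kitchen timer, 69 mm across and 61 mm high, standing among the slabs and sheets; origin at the centre of its underside. Not part of the job.
- salt: A salt shaker, 44 mm across and 90 mm high, at the back; origin at the centre of its underside. Not part of the job.
- mill: A wooden pepper mill, 58 mm across and 170 mm high, at the back; origin at the centre of its underside. Not part of the job.
Things that resemble listed ones, but are neither listed nor needed, are in the scene too. Leave any yellow look-alike of the part that bears sheet1_c alone.

How it is judged:
At the end, for the whole second after the job is handed in: All slabs flat (0.12 rad) in the box within 25 mm of its centre, none directly on another; every sheet either flat in the box between two slabs, never two sheets together, or over 90 mm from the box's centre; lid shut within 0.05 rad (horizontal distance between each of slab1_c, slab2_c, slab3_c, slab4_c and box_floor below 0.025 m and angle between each of slab1_c, slab2_c, slab3_c, slab4_c's own z axis and vertical below 0.12 rad and z of slab1_c in the frame of box_floor between 0 and 0.08 m and z of slab2_c in the frame of box_floor between 0 and 0.08 m and z of slab3_c in the frame of box_floor between 0 and 0.08 m and z of slab4_c in the frame of box_floor between 0 and 0.08 m and (z of slab2_c in the frame of slab1_c above 0.016 m or z of slab2_c in the frame of slab1_c below -0.016 m) and (z of slab3_c in the frame of slab1_c above 0.016 m or z of slab3_c in the frame of slab1_c below -0.016 m) and (z of slab3_c in the frame of slab2_c above 0.016 m or z of slab3_c in the frame of slab2_c below -0.016 m) and (z of slab4_c in the frame of slab1_c above 0.016 m or z of slab4_c in the frame of slab1_c below -0.016 m) and (z of slab4_c in the frame of slab2_c above 0.016 m or z of slab4_c in the frame of slab2_c below -0.016 m) and (z of slab4_c in the frame of slab3_c above 0.016 m or z of slab4_c in the frame of slab3_c below -0.016 m) and (horizontal distance between sheet1_c and box_floor above 0.09 m or (horizontal distance between sheet1_c and box_floor below 0.025 m and angle between sheet1_c's own z axis and vertical below 0.12 rad and z of sheet1_c in the frame of box_floor between 0 and 0.08 m and z of any of slab1_c, slab2_c, slab3_c, slab4_c in the frame of sheet1_c above 0.006 m and z of any of slab1_c, slab2_c, slab3_c, slab4_c in the frame of sheet1_c below -0.006 m)) and (horizontal distance between sheet2_c and box_floor above 0.09 m or (horizontal distance between sheet2_c and box_floor below 0.025 m and angle between sheet2_c's own z axis and vertical below 0.12 rad and z of sheet2_c in the frame of box_floor between 0 and 0.08 m and z of any of slab1_c, slab2_c, slab3_c, slab4_c in the frame of sheet2_c above 0.006 m and z of any of slab1_c, slab2_c, slab3_c, slab4_c in the frame of sheet2_c below -0.006 m)) and (horizontal distance between sheet3_c and box_floor above 0.09 m or (horizontal distance between sheet3_c and box_floor below 0.025 m and angle between sheet3_c's own z axis and vertical below 0.12 rad and z of sheet3_c in the frame of box_floor between 0 and 0.08 m and z of any of slab1_c, slab2_c, slab3_c, slab4_c in the frame of sheet3_c above 0.006 m and z of any of slab1_c, slab2_c, slab3_c, slab4_c in the frame of sheet3_c below -0.006 m)) and (horizontal distance between any of sheet2_c, sheet1_c and box_floor above 0.09 m or (z of sheet2_c in the frame of sheet1_c above 0.014 m or z of sheet2_c in the frame of sheet1_c below -0.014 m)) and (horizontal distance between any of sheet3_c, sheet1_c and box_floor above 0.09 m or (z of sheet3_c in the frame of sheet1_c above 0.014 m or z of sheet3_c in the frame of sheet1_c below -0.014 m)) and (horizontal distance between any of sheet3_c, sheet2_c and box_floor above 0.09 m or (z of sheet3_c in the frame of sheet2_c above 0.014 m or z of sheet3_c in the frame of sheet2_c below -0.014 m)) and value of joint box_lid below 0.05 rad); the robot touches nothing.
It fails at once if the lid is slammed (turns shut faster than 3 rad/s) (velocity of joint box_lid below -3 rad/s).
It fails at once if the timer is moved by more than 50 mm or tipped over (distance of timer from where it was at the start of the episode above 0.05 m or angle between timer's own z axis and vertical above 0.6 rad).
It fails at once if the salt shaker is moved by more than 50 mm or tipped over (distance of salt from where it was at the start of the episode above 0.05 m or angle between salt's own z axis and vertical above 0.6 rad).
It fails at once if the pepper mill is moved by more than 50 mm or tipped over (distance of mill from where it was at the start of the episode above 0.05 m or angle between mill's own z axis and vertical above 0.6 rad).
Of slab1, slab2, slab3, slab4 only 3 to 4 are there at a start; the rules pass over those that are not, and their reading is None.
At some moment in a run one of slab1, slab2, slab3, slab4, sheet1, sheet2, sheet3 may be knocked a few centimetres aside while the robot is not near it.
Once in a run the grip may slacken for a moment while it holds something.
It also fails if it takes over 210 s, if anything falls off the work surface, if the arm or the gripper's body presses on something with over 40 N, if the wrist force passes 120 N, or if a joint passes its speed limit or range.

## Working session

There is one attempt and no reset: what is moved stays moved. The work goes in short steps, Python scripts to look and compute and a tool call to move; the robot and the scene stay as the last step left them, time stands still between calls to the robot, and variables do not carry over. Pictures are saved under pics/ and viewed, at most 14 in all, crops included, and the job is handed in when it is done.

Besides the shell and the picture viewer there is one more tool, called as a command line: name --argument value ..., lists and objects as JSON in quotes. apply_moves: Moves the arm, as the interface text tells. Its arguments: {"type":"object","properties":{"motion":{"type":"string"}},"required":["motion"]}

```bash
mkdir -p pics
cat > h.py <<'E'
import numpy as np, cv2, sys
from cell import r, cams, cut_out, tip_of
def ray(f,col,row):
    F=200/np.tan(np.radians(f['vfov'])/2)
    K=np.array([[F,0,f['cx']],[0,F,f['cy']],[0,0,1]])
    u=cv2.undistortPoints(np.array([[[col,row]]],float),K,np.array([f['k1'],0,0,0.]))[0,0]
    E=np.array(f['extrinsics']);R=E[:3,:3];t=E[:3,3]
    return -R.T@t, R.T@np.array([u[0],u[1],1])
def atz(f,col,row,z):
    c,d=ray(f,col,row); return c+d*(z-c[2])/d[2]
def proj(f,p):
    F=200/np.tan(np.radians(f['vfov'])/2)
    E=np.array(f['extrinsics']);c=E[:3,:3]@np.array(p)+E[:3,3];u=c[:2]/c[2]
    return u*(1+f['k1']*(u@u))*F+np.array([f['cx'],f['cy']])
def grab(n,save=None):
    f=cams.grab_frame(n)
    if save: cv2.imwrite('pics/'+save,f['frame'][:,:,::-1])
    return f
def rect(f,mask,z):
    cs,_=cv2.findContours(mask.astype(np.uint8),cv2.RETR_EXTERNAL,cv2.CHAIN_APPROX_NONE)
    c=max(cs,key=cv2.contourArea)[:,0,:]
    P=np.array([atz(f,a,b,z)[:2] for a,b in c],np.float32)*1000
    (x,y),(w,h),a=cv2.minAreaRect(P)
    if w<h: w,h,a=h,w,a+90
    return np.round([x,y,w,h,(a+90)%180-90],1)
E
python3 - <<'E'
from h import *
np.set_printoptions(suppress=True,precision=4)
s=r.read_state();print(s['tcp_pos'],s['tcp_rot'],s['width'],r.hold_point_z)
for n in('scene','side'):
    f=grab(n,n+'0.png');E=np.array(f['extrinsics']);print(n,f['vfov'],-E[:3,:3].T@E[:3,3])
    for t,z in(('slab1_c',.012),('sheet1_c',.008)):
        for d in cut_out(n,t): print(t,round(d['p'],2),np.round(d['bbox']),rect(f,d['mask'],z))
    for t in('box_floor','box_hinge','lid_handle','timer','salt','mill'):
        for d in tip_of(n,t)[:2]:
            z={'box_floor':.01,'box_hinge':.091,'lid_handle':.2}.get(t,0)
            print(t,round(d['p'],2),np.round(d['centre']),atz(f,d['centre'][1],d['centre'][0],z))
E
```

```text
[ 0.1724 -0.6259  0.2175] [[ 0.9641  0.2657 -0.0007]
 [ 0.2657 -0.9641  0.0025]
 [-0.     -0.0026 -1.    ]] 0.09297458736078255 -0.0188
scene 56.83021135644007 [ 0.0592 -1.2079  0.8104]
sheet1_c 0.89 [349. 265.  38.  17.] [ 553.8 -360.1  122.4   63.1   -1.9]
sheet1_c 0.76 [366. 303.  40.  32.] [ 518.5 -540.6  119.9   58.4   13.8]
box_floor 0.75 [219. 296.] [ 0.4982 -0.0321  0.01  ]
box_floor 0.19 [265. 349.] [ 0.5538 -0.3753  0.01  ]
box_hinge 0.62 [198. 311.] [ 0.564 -0.034  0.091]
box_hinge 0.62 [222. 291.] [ 0.4322 -0.1629  0.091 ]
lid_handle 0.82 [165. 323.] [0.643  0.0163 0.2   ]
lid_handle 0.55 [276. 304.] [ 0.3154 -0.5603  0.2   ]
timer 0.66 [180. 280.] [0.5657 0.3457 0.    ]
salt 0.51 [227. 364.] [ 0.7254 -0.1853  0.    ]
mill 0.55 [188. 331.] [0.7547 0.1628 0.    ]
side 47.04655686631272 [0.2758 1.2161 0.9649]
slab1_c 0.49 [289. 271.  39.  18.] [584.4 193.9 117.5  59.    9.7]
sheet1_c 0.75 [329. 185.  31.  11.] [ 557.  -340.9  121.8   67.3   -1.7]
sheet1_c 0.61 [345. 165.  27.   6.] [ 519.9 -521.6  117.    63.3    8.6]
box_floor 0.91 [230. 329.] [ 0.507  -0.0385  0.01  ]
box_hinge 0.9 [213. 306.] [ 0.5793 -0.0123  0.091 ]
box_hinge 0.38 [268. 237.] [0.7139 0.2911 0.091 ]
lid_handle 0.58 [179. 292.] [ 0.63   -0.0431  0.2   ]
timer 0.58 [317. 277.] [0.582  0.3695 0.    ]
timer 0.51 [184. 329.] [ 0.5647 -0.3563  0.    ]
salt 0.58 [200. 284.] [ 0.7154 -0.2112  0.    ]
mill 0.62 [268. 237.] [0.76   0.1963 0.    ]
```

Run:
```python
import cv2
a=cv2.imread('pics/scene0.png')[120:360,200:480];cv2.imwrite('pics/sc.png',cv2.resize(a,(700,600),interpolation=2))
a=cv2.imread('pics/side0.png')[120:400,180:460];cv2.imwrite('pics/si.png',cv2.resize(a,(600,600),interpolation=2))
```

```text
(no output)
```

View pics/sc.png

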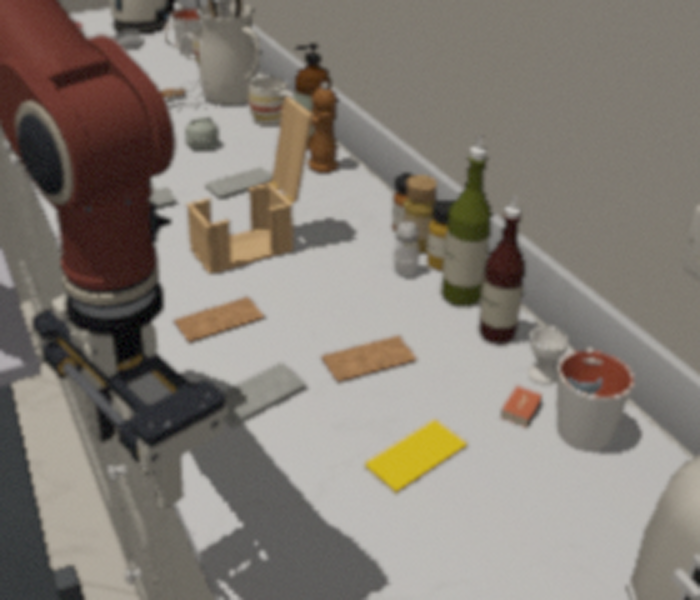

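View pics/si.png

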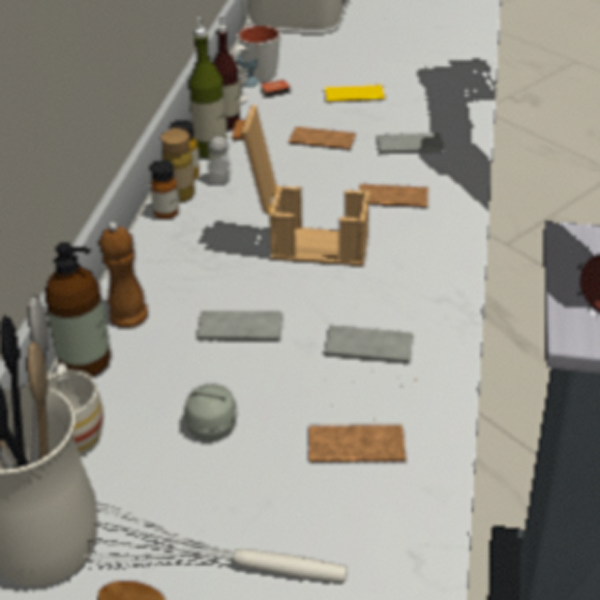

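Two cork sheets and a slab lie on the near side (+y in the side view crop: slabs at (240,325), (368,343), (405,143); cork at (357,443), (322,137), (393,195)). The yellow piece is a decoy, and the box lid is leaning open. I'll fit rectangles to these.

```bash
cat >> h.py <<'E'
def go(x,y,z,yaw,s=None):
    """shift(mm) in tool axes & rotvec to reach TCP x,y,z(mm), tool pointing down, tool x axis at yaw deg; picks half turn nearest"""
    from scipy.spatial.transform import Rotation as Ro
    s=s or r.read_state(); R=np.array(s['tcp_rot']); p=np.array(s['tcp_pos'])*1000
    best=None
    for k in (0,180):
        a=np.radians(yaw+k); T=np.array([[np.cos(a),np.sin(a),0],[np.sin(a),-np.cos(a),0],[0,0,-1]])
        v=Ro.from_matrix(R.T@T).as_rotvec()
        if best is None or np.linalg.norm(v)<np.linalg.norm(best): best=v
    return np.round(R.T@(np.array([x,y,z])-p),1), np.round(best,3)
E
python3 - <<'E'
from h import *
f=grab('side');im=f['frame']
for n,c,z in(('A',(292,272),12),('B',(352,280),12),('C',(366,187),12),('D',(347,327),8),('E',(330,184),8),('F',(363,211),8)):
    m=np.zeros((402,642),np.uint8)
    g=cv2.GaussianBlur(im,(3,3),0)
    cv2.floodFill(g.copy(),m,c,0,(14,)*3,(14,)*3,cv2.FLOODFILL_FIXED_RANGE|cv2.FLOODFILL_MASK_ONLY|(1<<8))
    print(n,atz(f,*c,z/1000)[:2],rect(f,m[1:-1,1:-1],z/1000),m.sum())
# box rim/lid points in side crop
for c,z in(((273,188),90),((300,190),90),((343,193),90),((367,195),90),((273,258),0),((366,263),0),((297,228),10)):
    print(c,np.round(atz(f,180+c[0]/2.143,120+c[1]/2.143,z/1000)[:2],3))
f=cams.grab_frame('wrist');E=np.array(f['extrinsics']);s=r.read_state()
print('wrist cam in tool',np.array(s['tcp_rot']).T@(-E[:3,:3].T@E[:3,3]-s['tcp_pos']),f['vfov'], np.array(s['tcp_rot']).T@E[:3,:3].T)
print(go(510,-200,400,0), go(510,-35,400,0),s['q'])
E
```

```text
A [0.58117847 0.19614089] [583.3 196.  116.9  54.2   9.6] 2478
B [0.39553187 0.20046276] [397.8 201.5 115.9  58.2   1.4] 2526
C [ 0.4110545  -0.33465658] [ 409.8 -346.5   92.5   38.2    8.9] 2200
D [0.38515594 0.37839937] [388.  376.7 112.6  51.7  10.4] 2637
E [ 0.55669839 -0.341796  ] [ 557.3 -343.1  109.5   43.5   -2.2] 2218
F [ 0.40453797 -0.17220609] [ 402.7 -176.   106.4   45.4    9.1] 2264
(273, 188) [ 0.582 -0.043]
(300, 190) [ 0.538 -0.044]
(343, 193) [ 0.47  -0.047]
(367, 195) [ 0.432 -0.047]
(273, 258) [0.571 0.021]
(366, 263) [0.425 0.009]
(297, 228) [ 0.546 -0.05 ]
wrist cam in tool [ 0.07807748  0.00087749 -0.16535707] 63.17589004754423 [[-6.29816484e-04 -9.60304808e-01 -2.78952110e-01]
 [ 9.99999794e-01 -6.39804736e-04 -5.52381207e-05]
 [-1.25429448e-04 -2.78952088e-01  9.60305013e-01]]
(array([ 438.6, -321.7, -181.3]), array([-0.   , -0.   ,  0.269])) (array([ 482.4, -480.8, -181.3]), array([-0.   , -0.   ,  0.269])) [ 1.2754975   0.61489237 -0.01257965  1.42339955  0.00809872  1.10346443
 -0.04037807]
```

apply_moves --motion "40 -37 -20 0 0 0.1 1;80 -74 -40 0 0 0.2 1;112 -104 -60 0 0 0.269 1;141 -132 -82 0 0 0.269 1;170 -160 -82 0 0 0.269 1;200 -187 -82 0 0 0.269 1;225 -215 -82 0 0 0.269 1;225 -215 -82 0 0 0.269 1"

```text
clock: 1.67
tcp_pos: [0.3343, -0.3565, 0.3015]
tcp_rot: [[1.0, 0.003, 0.002], [0.003, -1.0, -0.0], [0.002, 0.0, -1.0]]
force: [-0.3, -0.2, 0.4]
width: 0.093
grasp_force: 0.0
```

Run:
```python
from h import *
print(go(530,-30,300,0))
```

```text
(array([ 196.6, -326. ,    1.9]), array([ 0.   , -0.002,  0.003]))
```

apply_moves --motion "196 -326 2 0 0 0 1;196 -326 2 0 0 0 1;196 -326 2 0 0 0 1;196 -326 2 0 0 0 1;196 -326 2 0 0 0 1;196 -326 2 0 0 0 1;196 -326 2 0 0 0 1;196 -326 2 0 0 0 1"

```text
clock: 2.33
tcp_pos: [0.505, -0.0722, 0.2993]
tcp_rot: [[1.0, -0.0, 0.001], [-0.0, -1.0, -0.0], [0.001, 0.0, -1.0]]
force: [-0.2, -0.7, -0.5]
width: 0.0928
grasp_force: 0.0
```

Run:
```python
from h import *
print(go(530,-30,300,0))
grab('wrist','w1.png');f=grab('scene','s1.png')
for c in('wrist','scene'):
  f=cams.grab_frame(c)
  for t,z in(('slab1_c',.012),('sheet1_c',.008)):
    for d in cut_out(c,t): print(c,t,round(d['p'],2),np.round(d['bbox']),rect(f,d['mask'],z))
  for t in('box_floor','box_hinge','lid_handle'):
    for d in tip_of(c,t)[:1]: print(c,t,d,atz(f,d['centre'][1],d['centre'][0],{'box_floor':.01,'box_hinge':.091}.get(t,.22)))
a=cv2.imread('pics/s1.png')[120:330,200:440];cv2.imwrite('pics/s1c.png',cv2.resize(a,None,fx=2.5,fy=2.5,interpolation=2))
```

```text
(array([ 25. , -42.2,  -0.6]), array([ 0.   , -0.001, -0.   ]))
wrist sheet1_c 0.7 [635. 164.   3.  83.] [ 516.8 -505.6  120.6    8.    15.8]
wrist sheet1_c 0.6 [531. 129.  65.  92.] [ 558.4 -351.1  119.7   61.8   -3.2]
wrist sheet1_c 0.34 [422.   9.  40.  17.] [ 704.3 -191.1   48.    18.5  -89.6]
wrist box_floor {'centre': [167.7, 289.1], 'p': 0.67} [ 0.50323498 -0.02452261  0.01      ]
wrist box_hinge {'centre': [112.9, 276.6], 'p': 0.64} [ 0.57892517 -0.0186336   0.091     ]
wrist lid_handle {'centre': [52.3, 253.1], 'p': 0.69} [ 0.62103732 -0.01951078  0.22      ]
scene sheet1_c 0.91 [347. 263.  38.  21.] [ 555.5 -360.9  123.5   64.9   -3.5]
scene sheet1_c 0.81 [366. 302.  42.  30.] [ 518.9 -542.1  124.6   64.    13. ]
scene box_floor {'centre': [222.2, 294.9], 'p': 0.93} [ 0.48598763 -0.0531604   0.01      ]
scene box_hinge {'centre': [196.2, 311.0], 'p': 0.85} [ 0.57136296 -0.02028572  0.091     ]
scene lid_handle {'centre': [168.8, 320.1], 'p': 0.91} [ 0.59669692 -0.0526445   0.22      ]
```

View pics/w1.png

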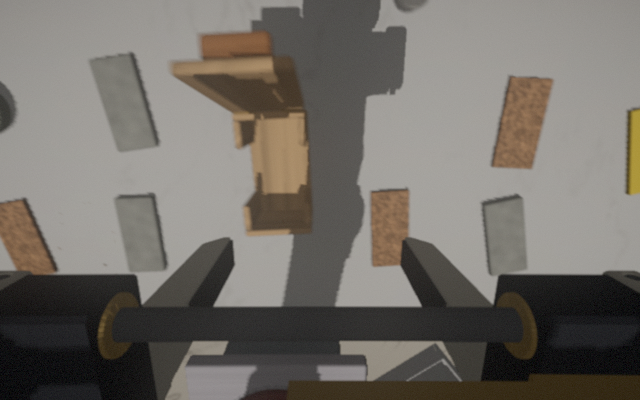

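View pics/s1c.png

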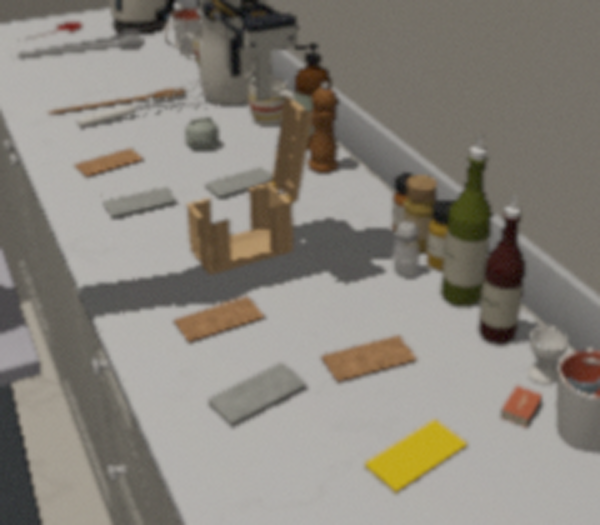

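```bash
cat >> h.py <<'E'
def fit(f,c,z,tol=14):
    g=cv2.GaussianBlur(f['frame'],(3,3),0); m=np.zeros((402,642),np.uint8)
    cv2.floodFill(g.copy(),m,c,0,(tol,)*3,(tol,)*3,cv2.FLOODFILL_FIXED_RANGE|cv2.FLOODFILL_MASK_ONLY|(1<<8))
    m=cv2.morphologyEx(m[1:-1,1:-1],cv2.MORPH_CLOSE,np.ones((7,7)))
    return rect(f,m,z)
E
python3 - <<'E'
from h import *
f=grab('wrist')
for n,c,z in(('A',(125,102),12),('B',(141,233),12),('C',(506,235),12),('D',(25,240),8),('E',(522,122),8),('F',(390,228),8)):
    print(n,[fit(f,c,z/1000,t) for t in(14,20,30)])
for c,z in(((247,235),90),((311,233),90),((255,113),10),((303,112),10),((259,208),10),((308,206),10),((235,112),90),((304,110),90),((250,208),90)):
    print(c,np.round(atz(f,*c,z/1000)[:2],3))
a=f['frame'][30:250,200:340,::-1];cv2.imwrite('pics/w1c.png',cv2.resize(a,None,fx=2.7,fy=2.7,interpolation=2))
print(go(404,-172,120,9))
E
```

```text
A [array([586.1, 181.4, 120.7,  55.2,   8.8]), array([586.3, 178.3, 121.6,  62.9,   8.3]), array([586.5, 178.3, 123.1,  65.5,   8.8])]
B [array([396.6, 196.3, 124. ,  81. ,  -3.3]), array([399.3, 241.8, 169.5, 128.7, -89.8]), array([374.2, 171.5, 421.2, 183.5,  86.9])]
C [array([ 391.6, -357.2,  128.3,   56. ,   10.8]), array([ 358.5, -416.8,  274.2,  122.7,   58.9]), array([ 491.1, -334.1,  462.8,  429.9,   89.7])]
D [array([391.1, 370.3, 111.2,  56.2,  10.5]), array([390.5, 370.3, 117.9,  57.4,   9.9]), array([389.9, 370.1, 121.8,  59.1,  10.6])]
E [array([ 559.3, -352.3,  117.6,   54.5,   -2.9]), array([ 559.6, -352.3,  118.4,   55.1,   -2.8]), array([ 559.8, -352.2,  120.2,   57.1,   -3.4])]
F [array([ 406.2, -182.9,  117. ,   53.1,    4.1]), array([ 406.2, -183. ,  117.4,   55.7,    4.5]), array([ 408. , -183. ,  122.8,   55.8,    4. ])]
(247, 235) [0.431 0.012]
(311, 233) [ 0.433 -0.068]
(255, 113) [0.575 0.008]
(303, 112) [ 0.576 -0.056]
(259, 208) [0.441 0.01 ]
(308, 206) [ 0.443 -0.062]
(235, 112) [0.577 0.016]
(304, 110) [ 0.579 -0.061]
(250, 208) [0.466 0.006]
(array([-100.1,   97.8,  179. ]), array([ 0.   , -0.   , -0.158]))
```

View pics/w1c.png

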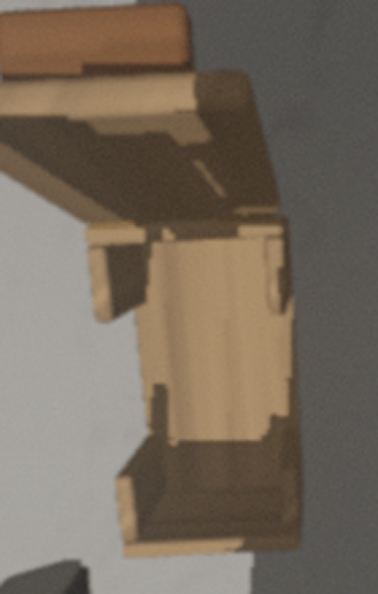

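apply_moves --motion "20 -47 30 0 0 0 1;20 -47 60 0 0 0 1;20 -47 60 0 0 0 1;20 -47 60 0 0 0 1;20 -47 60 0 0 0 1;20 -47 60 0 0 0 1;20 -47 60 0 0 0 1;20 -47 60 0 0 0 1"

```text
clock: 3.75
tcp_pos: [0.5248, -0.0279, 0.2403]
tcp_rot: [[1.0, -0.002, 0.003], [-0.002, -1.0, -0.0], [0.003, 0.0, -1.0]]
force: [0.1, -0.5, -0.0]
width: 0.0929
grasp_force: 0.0
```

Run:
```python
from h import *
f=grab('wrist')
for t in('box_floor','box_hinge','lid_handle'):
    for d in tip_of('wrist',t)[:1]: print(t,d,atz(f,d['centre'][1],d['centre'][0],{'box_floor':.01,'box_hinge':.091}.get(t,.22)))
for d in cut_out('wrist','box_floor')[:1]: print(d['bbox'])
im=f['frame'].copy()
def box(cx,cy,yaw,col):
    a=np.radians(yaw);R=np.array([[np.cos(a),-np.sin(a)],[np.sin(a),np.cos(a)]])
    for X,Y,z in((74,41,.09),(66,33,.01),(66,33,.09)):
        q=[np.round(proj(f,[*((R@[x,y]+[cx,cy])/1000),z])*1).astype(int) for x,y in((X,Y),(-X,Y),(-X,-Y),(X,-Y))]
        cv2.polylines(im,[np.array(q)],True,col)
box(504,-25,3.5,(255,0,0))
cv2.imwrite('pics/w2.png',cv2.resize(im[60:340,160:480,::-1],None,fx=2.1,fy=2.1,interpolation=2))
```

```text
box_floor {'centre': [191.2, 314.3], 'p': 0.67} [ 0.50217913 -0.02515645  0.01      ]
box_hinge {'centre': [133.2, 302.7], 'p': 0.67} [ 0.57953983 -0.01516008  0.091     ]
lid_handle {'centre': [74.3, 297.9], 'p': 0.83} [ 0.61978897 -0.01863423  0.22      ]
[296.4, 161.3, 160.1, 229.9]
```

View pics/w2.png

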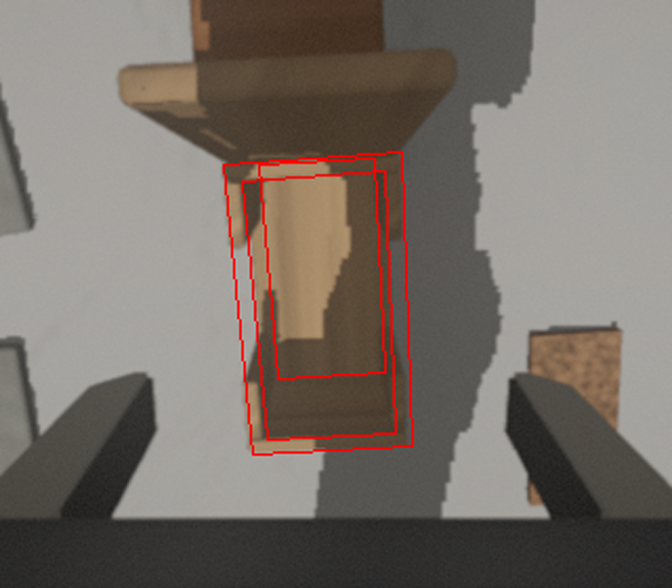

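apply_moves --motion "0 -40 0 0 0 0 1;10 -80 0 0 0 -0.05 1;20 -120 15 0 0 -0.1 1;32 -160 40 0 0 -0.155 1;45 -190 60 0 0 -0.155 1;45 -208 70 0 0 -0.155 1;45 -208 80 0 0 -0.155 1;45 -208 80 0 0 -0.155 1"

```text
clock: 4.67
tcp_pos: [0.5674, 0.1821, 0.1563]
tcp_rot: [[0.987, 0.158, -0.005], [0.158, -0.987, -0.001], [-0.005, 0.0, -1.0]]
force: [-0.1, -1.0, -0.3]
width: 0.0931
grasp_force: 0.0
```

```bash
cat >> h.py <<'E'
def look(x,y,z,name=None,tols=(10,14,18)):
    """refit piece near x,y mm with top z mm in wrist view"""
    f=grab('wrist',name)
    for dx in(0,20,-20):
        c=proj(f,[(x+dx)/1000,y/1000,z/1000]);c=(int(c[0]),int(c[1]))
        if 0<=c[0]<640 and 0<=c[1]<400: print(c,f['frame'][c[1],c[0]],[fit(f,c,z/1000,t) for t in tols])
    return f
E
python3 - <<'E'
from h import *
look(586,181,12,'a1.png'); print(go(586,181,30,8.8))
E
```

```text
(320, 170) [136 136 128] [array([571.2, 180.8,  88.3,  55.3,   8.3]), array([570.7, 182.3,  89.9,  64.1,  11.2]), array([571.2, 178.9,  93.7,  72.9,  16. ])]
(323, 150) [134 132 123] [array([571.3, 180.8,  88.3,  55.2,   8.3]), array([572.8, 180.7,  91.2,  55.9,   8.1]), array([617.3, 206.2, 203.5,  86.5,  24.7])]
(317, 190) [140 138 130] [array([570.5, 181.1,  87.4,  55. ,   9.1]), array([570.5, 183.8,  88.3,  64.1,   9. ]), array([617. , 205.7, 203.7,  87.7,  25.3])]
(array([ 17.9,   1.7, 127.7]), array([0.002, 0.003, 0.002]))
```

View pics/a1.png

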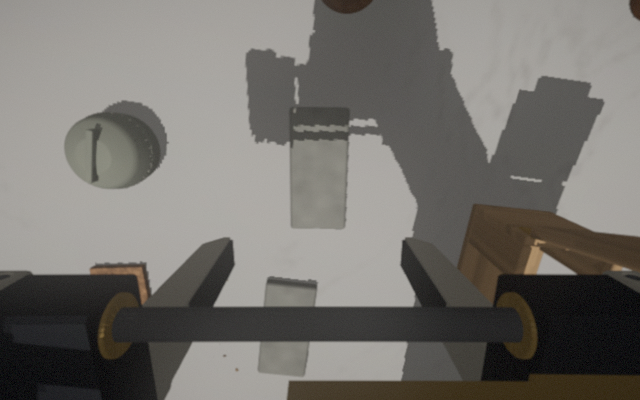

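apply_moves --motion "19 2 30 0 0 0.01 1;19 2 65 0 0 0.01 1;19 2 95 0 0 0.01 1;19 2 120 0 0 0.01 1;19 2 138 0 0 0.01 1;19 2 147 0 0 0.01 1;19 2 152 0 0 0.01 1;19 2 152 0 0 0.01 1"

```text
clock: 5.38
tcp_pos: [0.5889, 0.1807, 0.0073]
tcp_rot: [[0.99, 0.143, 0.001], [0.143, -0.99, -0.001], [0.0, 0.001, -1.0]]
force: [0.4, -0.6, 0.3]
width: 0.0929
grasp_force: 0.0
```

apply_moves --motion "0 0 0 0 0 0 0;0 0 0 0 0 0 0;0 0 0 0 0 0 0;0 0 0 0 0 0 0;0 0 0 0 0 0 0;0 0 0 0 0 0 0;0 0 0 0 0 0 0;0 0 0 0 0 0 0"

```text
clock: 6.05
tcp_pos: [0.5886, 0.1827, 0.0074]
tcp_rot: [[0.989, 0.145, 0.001], [0.145, -0.989, 0.001], [0.001, -0.001, -1.0]]
force: [-1.3, 1.0, 2.7]
width: 0.0557
grasp_force: 30.0
```

apply_moves --motion "0 0 0 0 0 0 0.8;0 0 2 0 0 0 0.8;0 0 4 0 0 0 0.8;0 0 4 0 0 0 0;0 0 4 0 0 0 0;0 0 4 0 0 0 0;0 0 4 0 0 0 0;0 0 4 0 0 0 0"

```text
clock: 6.72
tcp_pos: [0.5883, 0.182, 0.0028]
tcp_rot: [[0.99, 0.144, -0.0], [0.144, -0.99, 0.0], [-0.0, -0.0, -1.0]]
force: [0.3, -1.3, -1.5]
width: 0.0559
grasp_force: 30.0
```

Run:
```python
from h import *
print(go(589,183,115,8.3),go(506,-25,115,3.2))
```

```text
(array([   0.8,   -0.9, -112.2]), array([-0.,  0.,  0.])) (array([-111.3,  192.9, -112.2]), array([-0.   ,  0.   ,  0.089]))
```

apply_moves --motion "0 0 -40 0 0 0 0;-20 0 -75 0 0 0 0;-50 10 -105 0 0 0 0;-80 35 -108 0 0 0 0;-105 68 -108 0 0 0.03 0;-112 108 -108 0 0 0.06 0;-112 148 -108 0 0 0.089 0;-112 186 -108 0 0 0.089 0"

```text
clock: 7.38
tcp_pos: [0.5035, -0.0201, 0.1113]
tcp_rot: [[0.998, 0.055, -0.0], [0.055, -0.998, -0.001], [-0.0, 0.001, -1.0]]
force: [0.7, -0.6, -2.0]
width: 0.0557
grasp_force: 30.0
```

Run:
```python
from h import *
s=r.read_state();print(s['width'],s['grasp_force'],s['tcp_pos'])
print(go(505.5,-25,110,3.2)); f=look(s['tcp_pos'][0]*1000,s['tcp_pos'][1]*1000,s['tcp_pos'][2]*1000+9,'p1.png')
```

```text
0.0557030564717005 30.00125616788864 [ 0.50351334 -0.02011711  0.11133884]
(array([1.7, 5. , 1.3]), array([ 0.001,  0.   , -0.   ]))
(315, 261) [95 94 88] [array([496.5, -15.4,  37.3,  24.3,  61.7]), array([489.7, -11.4,  35.3,  27.8, -86.9]), array([526.6,  -7.6, 114.3,  81.4,  -6.4])]
(317, 225) [78 76 71] [array([519.1, -19.7, 118. ,  85.6, -86.9]), array([524. , -19.5, 118.1,  96.5, -86.9]), array([524.3, -19. , 118.2,  97.6, -86. ])]
(313, 294) [152 150 142] [array([489.2, -11.1,  30.6,  24.2, -86.9]), array([489.5, -10.8,  30.4,  25.8, -88.7]), array([489.2, -11. ,  31.7,  25.5, -86.9])]
```

View pics/p1.png

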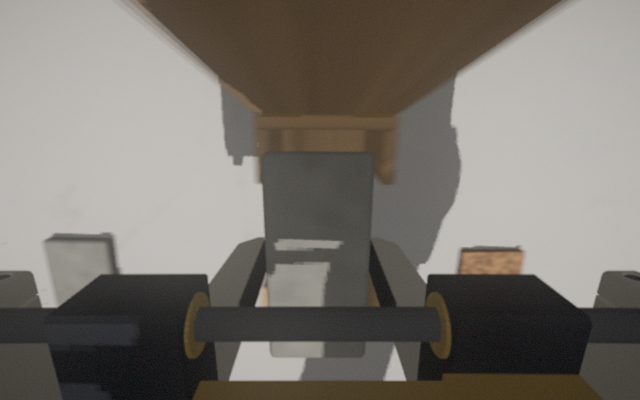

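Run:
```python
from h import *
f=grab('wrist')
for c in((264,153),(372,153),(271,356),(364,356)): print(np.round(atz(f,*c,.1205)*1000,1))
a=np.radians(3.2);R=np.array([[np.cos(a),-np.sin(a)],[np.sin(a),np.cos(a)]])
for X,Y,z in((66,33,.09),(66,-33,.09),(66,33,.01),(66,-33,.01),(74,41,.09),(74,-41,.09)): print(X,Y,z,np.round(proj(f,[*((R@[X,Y]+[504,-25])/1000),z])))
print(go(505,-25,110,3.2))
```

```text
[560.9  -4.8 120.5]
[563.  -56.4 120.5]
[444.2  -8.4 120.5]
[446.  -62.  120.5]
66 33 0.09 [242. 132.]
66 -33 0.09 [360. 130.]
66 33 0.01 [264. 124.]
66 -33 0.01 [347. 123.]
74 41 0.09 [227. 117.]
74 -41 0.09 [375. 115.]
(array([ 0.6, -2.9,  0.9]), array([ 0.006,  0.   , -0.014]))
```

Run:
```python
from h import *
s=r.read_state();f=grab('wrist');im=f['frame'].copy()
p=np.array(s['tcp_pos'])*1000;print(p,go(505,-25,110,3.2,s))
def quad(cx,cy,yaw,X,Y,z,col):
    a=np.radians(yaw);R=np.array([[np.cos(a),-np.sin(a)],[np.sin(a),np.cos(a)]])
    q=[np.round(proj(f,[*((R@[x,y]+[cx,cy])/1000),z])).astype(int) for x,y in((X,Y),(-X,Y),(-X,-Y),(X,-Y))]
    cv2.polylines(im,[np.array(q)],True,col)
yaw=np.degrees(np.arctan2(s['tcp_rot'][1][0],s['tcp_rot'][0][0]));print(yaw)
quad(p[0]-1.3,p[1],yaw,60,28,(p[2]+9.2)/1000,(0,255,0))
quad(504,-25,3,74,41,.09,(255,0,0));quad(504,-25,3,66,33,.09,(255,0,0))
cv2.imwrite('pics/p2.png',cv2.resize(im[80:380,160:480,::-1],None,fx=2,fy=2,interpolation=2))
```

```text
[504.5679227  -27.86958953 110.88758014] (array([ 0.6, -2.9,  0.9]), array([ 0.006,  0.   , -0.014]))
2.38849040841174
```

View pics/p2.png

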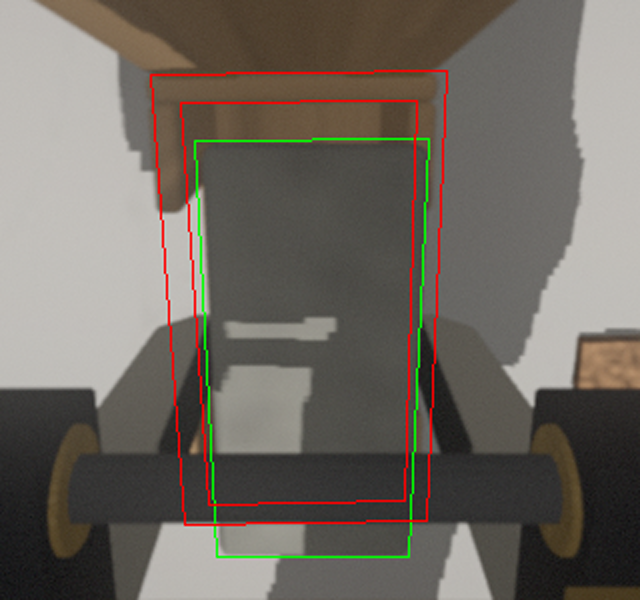

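apply_moves --motion "2 -4 0 0 0 -0.012 0;2 -4 0 0 0 -0.012 0;2 -4 6 0 0 -0.012 0;2 -4 12 0 0 -0.012 0;2 -4 18 0 0 -0.012 0;2 -4 24 0 0 -0.012 0;2 -4 29 0 0 -0.012 0;2 -4 29 0 0 -0.012 0"

```text
clock: 8.2
tcp_pos: [0.5062, -0.0135, 0.083]
tcp_rot: [[0.998, 0.068, 0.0], [0.068, -0.998, -0.0], [0.0, 0.0, -1.0]]
force: [-2.4, -0.9, 10.9]
width: 0.0557
grasp_force: 30.0
```

apply_moves --motion "0 0 10 0 0 0 0;0 0 20 0 0 0 0;0 0 30 0 0 0 0;0 0 39 0 0 0 0;0 0 48 0 0 0 0;0 0 55 0 0 0 0;0 0 61 0 0 0 0;0 0 61 0 0 0 0"

```text
clock: 8.87
tcp_pos: [0.505, -0.014, 0.0192]
tcp_rot: [[0.998, 0.068, -0.003], [0.068, -0.998, 0.0], [-0.003, -0.0, -1.0]]
force: [0.0, 0.3, -1.0]
width: 0.0456
grasp_force: 30.0
```

Run:
```python
from h import *
s=r.read_state();f=grab('wrist','q1.png');g=grab('side');h=grab('scene')
a=cv2.resize(f['frame'][60:380,160:480],(400,400));b=cv2.resize(g['frame'][160:260,270:370],(400,400));
cv2.imwrite('pics/q1.png',np.hstack([a,b])[:,:,::-1]);print(s['tcp_pos'],s['width'],s['force'])
```

```text
[ 0.50500378 -0.01397296  0.01924063] 0.04562796693437528 [ 0.04882629  0.32478671 -0.95359822]
```

View pics/q1.png

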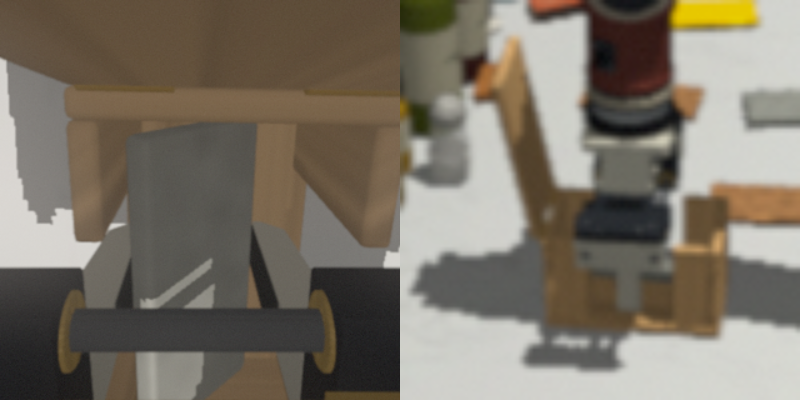

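The slab rolled in the grip at the rim, because the previous reading was taken while the arm was still overshooting. I'll recentre and release it inside the box so it can fall flat.

apply_moves --motion "0 0 -4 0 0 0 0;0 5 -4 0 0 0.01 0;0 10 -4 0 0 0.01 0;0 10 -4 0 0 0.01 0;0 10 -4 0 0 0.01 0.7;0 10 -4 0 0 0.01 1;0 10 -4 0 0 0.01 1;0 10 -4 0 0 0.01 1"

```text
clock: 9.68
tcp_pos: [0.507, -0.0236, 0.025]
tcp_rot: [[0.998, 0.058, 0.0], [0.058, -0.998, 0.0], [0.0, -0.0, -1.0]]
force: [-0.3, 0.4, -0.0]
width: 0.0676
grasp_force: 0.0
```

apply_moves --motion "0 0 -30 0 0 0 1;0 0 -60 0 0 0 1;0 0 -90 0 0 0 1;0 0 -120 0 0 0 1;0 0 -150 0 0 0 1;0 0 -150 0 0 0 1;0 0 -150 0 0 0 1;0 0 -150 0 0 0 1"

```text
clock: 10.35
tcp_pos: [0.5061, -0.0241, 0.1744]
tcp_rot: [[0.998, 0.058, -0.001], [0.058, -0.998, -0.0], [-0.001, 0.0, -1.0]]
force: [-0.0, 0.3, 0.1]
width: 0.0931
grasp_force: 0.0
```

```bash
cat >> h.py <<'E'
def quad(im,f,cx,cy,yaw,X,Y,z,col):
    a=np.radians(yaw);R=np.array([[np.cos(a),-np.sin(a)],[np.sin(a),np.cos(a)]])
    q=[np.round(proj(f,[*((R@[x,y]+[cx,cy])/1000),z/1000])).astype(int) for x,y in((X,Y),(-X,Y),(-X,-Y),(X,-Y))]
    cv2.polylines(im,[np.array(q)],True,col)
E
python3 - <<'E'
from h import *
s=r.read_state();print(s['tcp_pos'],s['force'])
f=grab('wrist');im=f['frame'].copy()
quad(im,f,504,-25,3,74,41,90,(255,0,0));quad(im,f,504,-25,3,60,28,22,(0,255,0))
g=cv2.resize(grab('side')['frame'][160:260,270:370],(400,400))
cv2.imwrite('pics/q2.png',np.hstack([cv2.resize(im[60:380,160:480],(400,400)),g])[:,:,::-1])
E
```

```text
[ 0.50610688 -0.02412844  0.17437615] [-0.02118545  0.25733731  0.11363227]
```

View pics/q2.png

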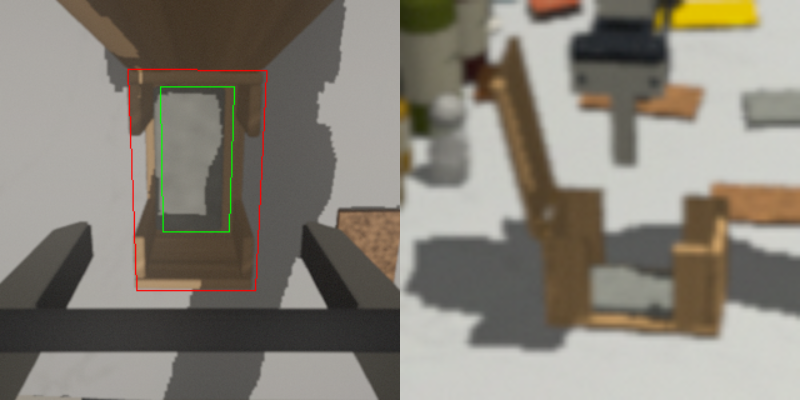

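apply_moves --motion "-25 30 4 0 0 0 1;-50 60 8 0 0 0 1;-75 90 12 0 0 0 1;-98 118 16 0 0 0 1;-115 139 20 0 0 0 1;-122 148 20 0 0 0 1;-125 152 20 0 0 0 1;-125 152 20 0 0 0 1"

```text
clock: 11.12
tcp_pos: [0.3898, -0.1837, 0.1541]
tcp_rot: [[0.998, 0.055, -0.002], [0.055, -0.998, 0.001], [-0.002, -0.001, -1.0]]
force: [0.3, -0.6, -0.5]
width: 0.0927
grasp_force: 0.0
```

Run:
```python
from h import *
look(406,-183,8,'f1.png',(12,18,25,35)); print(go(406,-183,3,4.1))
```

```text
(316, 173) [80 64 50] [array([ 406.1, -183.9,  118.1,   54.7,    3.8]), array([ 406. , -183.7,  118.2,   55.5,    3.5]), array([ 405.9, -183.8,  120.1,   56.7,    3.7]), array([ 409.5, -181.1,  129.9,   63.2,    3.2])]
(317, 152) [77 61 46] [array([ 406.1, -183.9,  118. ,   54.6,    3.9]), array([ 405.9, -183.5,  118.1,   55.2,    3.2]), array([ 405.8, -183.9,  119.8,   56.4,    3.8]), array([ 405.6, -183.3,  122.1,   58.4,    3.2])]
(315, 192) [73 56 46] [array([ 406. , -183.9,  118. ,   54.4,    3.9]), array([ 406.2, -183.8,  118.2,   55. ,    4. ]), array([ 405.8, -183.9,  119.8,   56.2,    3.7]), array([ 406.2, -183.8,  120.7,   58. ,    3.8])]
(array([ 15.2,   1.4, 151.3]), array([-0.001,  0.001, -0.014]))
```

apply_moves --motion "15 2 35 0 0 -0.01 1;15 2 70 0 0 -0.01 1;15 2 100 0 0 -0.01 1;15 2 125 0 0 -0.01 1;15 2 142 0 0 -0.01 1;15 2 150 0 0 -0.01 1;15 2 153 0 0 -0.01 1;15 2 153 0 0 -0.01 1"

```text
clock: 11.83
tcp_pos: [0.4067, -0.1831, 0.0017]
tcp_rot: [[0.998, 0.07, -0.0], [0.07, -0.998, 0.001], [0.0, -0.001, -1.0]]
force: [1.1, -0.0, -0.6]
width: 0.0927
grasp_force: 0.0
```

apply_moves --motion "0 0 0 0 0 0 0;0 0 0 0 0 0 0;0 0 0 0 0 0 0;0 0 0 0 0 0 0;0 0 0 0 0 0 0;0 0 0 0 0 0 0;0 0 0 0 0 0 0;0 0 0 0 0 0 0"

```text
clock: 12.5
tcp_pos: [0.4061, -0.1844, 0.0022]
tcp_rot: [[0.998, 0.068, 0.001], [0.068, -0.998, -0.0], [0.0, 0.0, -1.0]]
force: [-0.5, -0.1, 3.9]
width: 0.0557
grasp_force: 30.0
```

Run:
```python
from h import *
s=r.read_state();print(go(405,-184,120,3.3),go(505,-24,120,3.2))
```

```text
(array([  -1. ,   -0.4, -117.8]), array([ 0.  , -0.  ,  0.01])) (array([ 109.6, -153.3, -117.8]), array([ 0.   , -0.   ,  0.012]))
```

apply_moves --motion "0 0 -40 0 0 0 0;0 0 -80 0 0 0 0;5 -10 -112 0 0 0 0;25 -35 -118 0 0 0 0;45 -63 -118 0 0 0 0;62 -87 -118 0 0 0 0;75 -105 -118 0 0 0 0;75 -105 -118 0 0 0 0"

```text
clock: 13.17
tcp_pos: [0.4765, -0.0686, 0.1202]
tcp_rot: [[0.997, 0.076, 0.004], [0.076, -0.997, 0.004], [0.004, -0.003, -1.0]]
force: [0.5, -0.1, 0.4]
width: 0.0552
grasp_force: 30.0
```

apply_moves --motion "12 -16 0 0 0 0.01 0;23 -32 0 0 0 0.01 0;30 -43 0 0 0 0.01 0;33 -47 0 0 0 0.01 0;33 -47 0 0 0 0.01 0;33 -47 0 0 0 0.01 0;33 -47 0 0 0 0.01 0;33 -47 0 0 0 0.01 0"

```text
clock: 13.83
tcp_pos: [0.5027, -0.0266, 0.1199]
tcp_rot: [[0.998, 0.056, -0.001], [0.056, -0.998, -0.001], [-0.001, 0.001, -1.0]]
force: [0.7, 0.2, -0.1]
width: 0.0556
grasp_force: 30.0
```

```bash
cat >> h.py <<'E'
def check(dx=0,dy=0,half=None,name=None,zt=6):
    s=r.read_state();f=grab('wrist');im=f['frame'].copy();p=np.array(s['tcp_pos'])*1000
    yaw=np.degrees(np.arctan2(s['tcp_rot'][1][0],s['tcp_rot'][0][0]));print(p,yaw,s['width'],s['grasp_force'],go(504-dx,-25-dy,p[2],3,s))
    quad(im,f,504,-25,3,74,41,90,(255,0,0));quad(im,f,504,-25,3,66,33,90,(255,0,0))
    quad(im,f,p[0]+dx,p[1]+dy,yaw,60,28,p[2]+zt,(0,255,0))
    if name: cv2.imwrite('pics/'+name,cv2.resize(im[80:380,160:480,::-1],None,fx=2,fy=2,interpolation=2))
E
python3 - <<'E'
from h import *
check(0,0,name='c1.png')
E
```

```text
[502.69825593 -26.61830618 119.85129946] 3.1964303189853758 0.05559399795420565 29.999920427799225 (array([ 1.4, -1.5, -0. ]), array([0.001, 0.001, 0.003]))
```

View pics/c1.png

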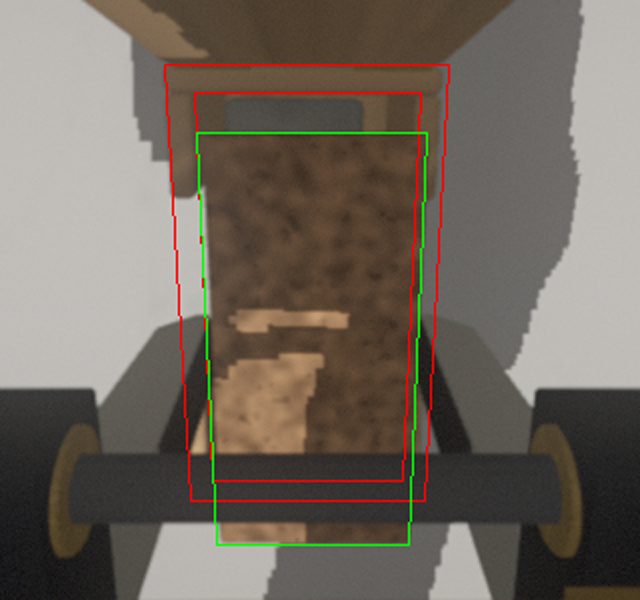

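apply_moves --motion "1 -1 0 0 0 0 0;1 -1 15 0 0 0 0;1 -1 30 0 0 0 0;1 -1 48 0 0 0 0;1 -1 66 0 0 0 0;1 -1 82 0 0 0 0;1 -1 92 0 0 0 0;1 -1 93 0 0 0 0"

```text
clock: 14.55
tcp_pos: [0.5031, -0.0243, 0.0253]
tcp_rot: [[0.998, 0.058, -0.004], [0.058, -0.998, 0.0], [-0.004, -0.0, -1.0]]
force: [0.4, -0.7, -0.2]
width: 0.0554
grasp_force: 30.0
```

apply_moves --motion "0 0 1 0 0 0 0;0 0 1 0 0 0 0;0 0 1 0 0 0 0.7;0 0 1 0 0 0 0.9;0 0 1 0 0 0 0.9;0 0 1 0 0 0 0.9;0 0 -10 0 0 0 0.9;0 0 -40 0 0 0 0.9"

```text
clock: 15.22
tcp_pos: [0.5016, -0.0242, 0.0647]
tcp_rot: [[0.998, 0.058, -0.008], [0.058, -0.998, 0.0], [-0.008, -0.001, -1.0]]
force: [1.1, -0.9, -0.0]
width: 0.0834
grasp_force: 0.0
```

apply_moves --motion "0 0 -30 0 0 0 1;0 0 -60 0 0 0 1;0 0 -90 0 0 0 1;0 0 -120 0 0 0 1;0 0 -120 0 0 0 1;0 0 -120 0 0 0 1;0 0 -120 0 0 0 1;0 0 -120 0 0 0 1"

```text
clock: 15.88
tcp_pos: [0.5031, -0.0242, 0.1856]
tcp_rot: [[0.998, 0.058, -0.003], [0.058, -0.998, 0.0], [-0.003, -0.0, -1.0]]
force: [-0.7, -0.4, -0.1]
width: 0.0929
grasp_force: 0.0
```

Run:
```python
from h import *
f=look(504,-25,30,None,(15,25,35))
for n,c,z in(('A',0,12),): pass
for x,y,z in((391.6,-357.2,12),(396.6,196.3,12),(559.3,-352.3,8),(391,370,8)):
    c=proj(f,[x/1000,y/1000,z/1000]);print(c)
print(go(384,200,150,1.5), go(378,-357,150,10))
```

```text
(317, 185) [147 114  84] [array([506.7, -19.4,  99.3,  44.5,   3.5]), array([506.8, -18.7,  99.5,  45.7,   2.6]), array([506.5, -13.7, 100.1,  58.3,   4.4])]
(318, 166) [152 118  86] [array([507.8, -18.4,  96.9,  42.4,   3.5]), array([506.7, -18.7,  99.4,  45.7,   2.9]), array([506.8, -13.9, 100.2,  57.5,   3.3])]
(316, 204) [137 107  77] [array([506.7, -19.5,  99.3,  44.4,   3.3]), array([507.2, -19. , 100.3,  47.2,   3.1]), array([506.3, -13.7, 101.8,  58.3,   4.3])]
[596.00885168 291.56952944]
[118.35675273 262.67823827]
[636.97669343 146.30647679]
[-35.20175329 258.25919977]
(array([-105.9, -230.7,   35.9]), array([-0.   ,  0.003,  0.032])) (array([-144.1,  325. ,   35.9]), array([-0.001,  0.003, -0.117]))
```

apply_moves --motion "-10 -38 0 0 0 0.01 1;-26 -74 5 0 0 0.03 1;-43 -110 15 0 0 0.03 1;-60 -145 25 0 0 0.03 1;-77 -180 33 0 0 0.03 1;-92 -209 36 0 0 0.03 1;-102 -226 36 0 0 0.03 1;-106 -231 36 0 0 0.03 1"

```text
clock: 16.6
tcp_pos: [0.3822, 0.2035, 0.1499]
tcp_rot: [[0.999, 0.035, -0.003], [0.035, -0.999, 0.0], [-0.003, -0.001, -1.0]]
force: [0.6, -0.8, -0.1]
width: 0.0935
grasp_force: 0.0
```

apply_moves --motion "0 0 0 0 0 0 1;0 0 0 0 0 0 1;0 0 0 0 0 0 1;0 0 0 0 0 0 1;0 0 0 0 0 0 1;0 0 0 0 0 0 1;0 0 0 0 0 0 1;0 0 0 0 0 0 1"

```text
clock: 17.27
tcp_pos: [0.3853, 0.2, 0.151]
tcp_rot: [[1.0, 0.027, 0.0], [0.027, -1.0, 0.0], [0.0, -0.0, -1.0]]
force: [0.5, 0.4, 0.2]
width: 0.0926
grasp_force: 0.0
```

Run:
```python
from h import *
look(397,196,12,'b1.png',(8,12,16,20)); print(go(397,196,3,1.5))
```

```text
(320, 179) [134 133 125] [array([386.5, 190.2,  94.5,  55. ,   1.7]), array([388.6, 189.9,  98.8,  55.9,   1.8]), array([389.8, 183.7, 100.7,  69.2,   1.5]), array([432.8, 211.2, 194.7, 145.9,  48.8])]
(321, 158) [137 134 128] [array([386.4, 190.2,  94.6,  55. ,   1.8]), array([388.5, 189.9,  98.8,  56.1,   2. ]), array([388.6, 190.1, 100.8,  56.5,   1.5]), array([404.5, 166. , 296.2, 164.4,  56.2])]
(320, 199) [135 134 125] [array([386.5, 190.2,  94.5,  55. ,   1.7]), array([388.6, 189.9,  98.8,  55.9,   1.8]), array([389.8, 183.7, 100.7,  69.2,   1.5]), array([432.8, 211.2, 194.7, 145.9,  48.8])]
(array([ 11.6,   4.5, 148. ]), array([-0.   , -0.   ,  0.001]))
```

apply_moves --motion "13 10 35 0 0 0 1;13 10 70 0 0 0 1;13 10 98 0 0 0 1;13 10 122 0 0 0 1;13 10 138 0 0 0 1;13 10 146 0 0 0 1;13 10 149 0 0 0 1;13 10 149 0 0 0 1"

```text
clock: 17.98
tcp_pos: [0.3985, 0.1908, 0.0018]
tcp_rot: [[1.0, 0.028, -0.0], [0.028, -1.0, -0.0], [-0.0, 0.0, -1.0]]
force: [0.3, 1.1, -0.5]
width: 0.0932
grasp_force: 0.0
```

apply_moves --motion "0 0 0 0 0 0 0;0 0 0 0 0 0 0;0 0 0 0 0 0 0;0 0 0 0 0 0 0;0 0 0 0 0 0 0;0 0 0 0 0 0 0;0 0 0 0 0 0 0;0 0 0 0 0 0 0"

```text
clock: 18.65
tcp_pos: [0.3986, 0.1908, 0.0022]
tcp_rot: [[1.0, 0.028, 0.001], [0.028, -1.0, 0.0], [0.001, -0.0, -1.0]]
force: [-0.1, -0.2, 4.2]
width: 0.0559
grasp_force: 30.0
```

Run:
```python
from h import *
s=r.read_state();print(go(504,-24,120,3))
```

```text
(array([  99.4,  217.6, -117.8]), array([-0.   , -0.001, -0.025]))
```

apply_moves --motion "0 0 -40 0 0 0 0;0 0 -80 0 0 0 0;5 10 -112 0 0 0 0;20 42 -118 0 0 0 0;36 76 -118 0 0 -0.02 0;50 108 -118 0 0 -0.025 0;60 130 -118 0 0 -0.025 0;60 130 -118 0 0 -0.025 0"

```text
clock: 19.32
tcp_pos: [0.4638, 0.0555, 0.1194]
tcp_rot: [[0.999, 0.042, 0.001], [0.042, -0.999, -0.004], [0.0, 0.004, -1.0]]
force: [-0.9, -0.9, -1.5]
width: 0.0555
grasp_force: 30.0
```

apply_moves --motion "15 32 0 0 0 0 0;28 62 0 0 0 0 0;36 80 0 0 0 0 0;39 87 0 0 0 0 0;39 87 0 0 0 0 0;39 87 0 0 0 0 0;39 87 0 0 0 0 0;39 87 0 0 0 0 0"

```text
clock: 19.98
tcp_pos: [0.5047, -0.0201, 0.1199]
tcp_rot: [[0.998, 0.056, -0.001], [0.056, -0.998, 0.001], [-0.001, -0.001, -1.0]]
force: [0.6, 0.1, -2.0]
width: 0.0555
grasp_force: 30.0
```

Run:
```python
from h import *
check(0,0,name='c2.png',zt=10)
```

```text
[504.70056977 -20.13082487 119.92148806] 3.236500532276256 0.05549569284089694 29.998106360435486 (array([-1. ,  4.8, -0. ]), array([-0.001,  0.001,  0.004]))
```

View pics/c2.png

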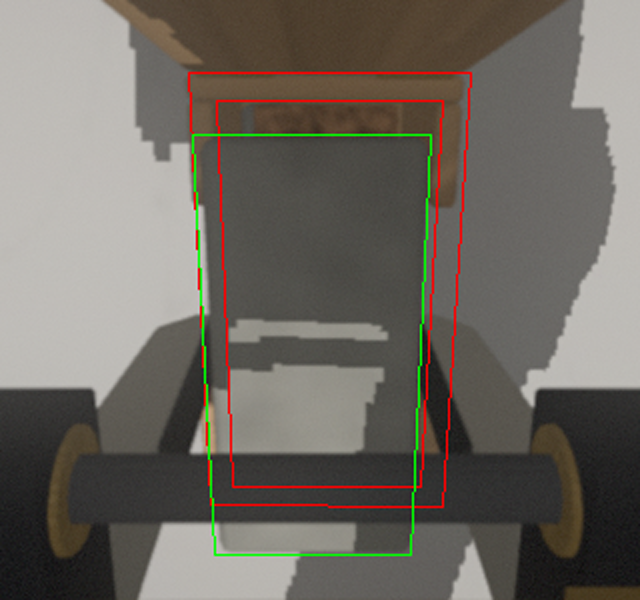

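apply_moves --motion "-1 4.5 0 0 0 0 0;-1 4.5 0 0 0 0 0;-1 4.5 20 0 0 0 0;-1 4.5 40 0 0 0 0;-1 4.5 60 0 0 0 0;-1 4.5 75 0 0 0 0;-1 4.5 84 0 0 0 0;-1 4.5 86 0 0 0 0"

```text
clock: 20.7
tcp_pos: [0.5038, -0.0269, 0.0326]
tcp_rot: [[0.999, 0.053, -0.003], [0.053, -0.999, -0.0], [-0.003, -0.0, -1.0]]
force: [-0.9, -0.4, -0.8]
width: 0.0556
grasp_force: 30.0
```

apply_moves --motion "0 0 1 0 0 0 0;0 0 1 0 0 0 0;0 0 1 0 0 0 0.7;0 0 1 0 0 0 0.9;0 0 1 0 0 0 0.9;0 0 1 0 0 0 0.9;0 0 -10 0 0 0 0.9;0 0 -40 0 0 0 0.9"

```text
clock: 21.37
tcp_pos: [0.5021, -0.027, 0.0718]
tcp_rot: [[0.999, 0.053, -0.008], [0.053, -0.999, 0.0], [-0.008, -0.001, -1.0]]
force: [0.5, -0.5, 0.3]
width: 0.0831
grasp_force: 0.0
```

apply_moves --motion "0 0 -30 0 0 0 1;0 0 -60 0 0 0 1;0 0 -90 0 0 0 1;0 0 -120 0 0 0 1;0 0 -120 0 0 0 1;0 0 -120 0 0 0 1;0 0 -120 0 0 0 1;0 0 -120 0 0 0 1"

```text
clock: 22.03
tcp_pos: [0.5036, -0.0271, 0.1926]
tcp_rot: [[0.999, 0.053, -0.003], [0.053, -0.999, 0.0], [-0.003, -0.0, -1.0]]
force: [0.0, 0.3, -0.8]
width: 0.093
grasp_force: 0.0
```

Run:
```python
from h import *
f=look(504,-25,42,None,(15,25,35))
print(go(545,-350,150,-3),go(540,-353,180,-3))
```

```text
(314, 187) [129 127 119] [array([504.3, -25.7, 102.6,  49.8,   3. ]), array([504.7, -21.6, 104.5,  59.9,   4.5]), array([512.6, 125.3, 353.6, 301.8, -89.1])]
(315, 167) [131 130 121] [array([504.9, -25.7, 101.4,  49.7,   3. ]), array([504.5, -21.6, 103.4,  59.9,   2.8]), array([513.6, 124.4, 352.3, 302.3, -90. ])]
(313, 206) [130 129 121] [array([504.3, -25.8, 102.6,  49.7,   3. ]), array([504.5, -21.6, 103.4,  59.9,   2.8]), array([512.6, 125.3, 353.6, 301.8, -89.1])]
(array([ 24.3, 324.7,  42.3]), array([-0.   ,  0.003,  0.105])) (array([ 19.1, 327.5,  12.3]), array([-0.   ,  0.003,  0.105]))
```

apply_moves --motion "2 38 0 0 0 0.03 1;4 78 0 0 0 0.06 1;6 118 5 0 0 0.1 1;8 158 10 0 0 0.105 1;10 198 15 0 0 0.105 1;12 236 20 0 0 0.105 1;14 270 25 0 0 0.105 1;16 290 30 0 0 0.105 1"

```text
clock: 22.75
tcp_pos: [0.5342, -0.3212, 0.1616]
tcp_rot: [[0.998, -0.058, -0.003], [-0.058, -0.998, -0.002], [-0.003, 0.002, -1.0]]
force: [0.2, 1.1, 0.6]
width: 0.0928
grasp_force: 0.0
```

Run:
```python
from h import *
cams.grab_frame('wrist');cams.grab_frame('wrist');look(559,-352,8,None,(14,20,28)); print(go(559,-352,120,-3))
```

```text
(346, 160) [144 111  81] [array([ 543.5, -352.5,   85.1,   54.1,   -3.3]), array([ 543. , -352.6,   86.1,   54.4,   -3.3]), array([ 543. , -351.7,   86.2,   56.5,   -3.2])]
(345, 139) [122  92  68] [array([ 543.5, -352.2,   85. ,   53.6,   -3.5]), array([ 543.5, -352.3,   87. ,   53.8,   -3.3]), array([ 543.9, -351.3,   87.1,   56.9,   -1.9])]
(346, 180) [129 100  75] [array([ 543.5, -352.3,   85. ,   53.8,   -3.5]), array([ 543.2, -352. ,   86.1,   54.9,   -2.8]), array([ 543.5, -352.2,   87.2,   55.2,   -2.9])]
(array([26.6, 33.3, 41.3]), array([-0.001,  0.004, -0.004]))
```

apply_moves --motion "12 16 20 0 0 0 1;27 34 50 0 0 0 1;27 34 80 0 0 0 1;27 34 110 0 0 0 1;27 34 135 0 0 0 1;27 34 150 0 0 0 1;27 34 157 0 0 0 1;27 34 157 0 0 0 1"

```text
clock: 23.57
tcp_pos: [0.5606, -0.348, 0.0049]
tcp_rot: [[0.999, -0.05, -0.003], [-0.049, -0.999, 0.004], [-0.004, -0.004, -1.0]]
force: [-0.1, 0.1, 0.1]
width: 0.0931
grasp_force: 0.0
```

Run:
```python
from h import *
cams.grab_frame('wrist');print(go(559.5,-352.8,2,-3.2))
```

```text
(array([-1.9,  3.8,  4.5]), array([-0.002,  0.001,  0.006]))
```

apply_moves --motion "-1 4 3 0 0 0 1;-1 4 3 0 0 0 1;-1 4 3 0 0 0 0;-1 4 3 0 0 0 0;-1 4 3 0 0 0 0;-1 4 3 0 0 0 0;-1 4 3 0 0 0 0;-1 4 3 0 0 0 0"

```text
clock: 24.28
tcp_pos: [0.5601, -0.355, 0.004]
tcp_rot: [[0.999, -0.052, 0.0], [-0.052, -0.999, 0.0], [0.0, -0.0, -1.0]]
force: [0.3, 0.8, -0.3]
width: 0.0575
grasp_force: 0.1
```

Run:
```python
from h import *
cams.grab_frame('wrist');s=r.read_state();print(s['tcp_pos'],s['width'],go(504,-25,125,3))
```

```text
[ 0.5601205  -0.35491186  0.00398556] 0.05512410374249105 (array([ -73.2, -326.6, -121. ]), array([-0.   , -0.   , -0.104]))
```

apply_moves --motion "0 0 0 0 0 0 0;0 0 -35 0 0 0 0;-5 -5 -75 0 0 0 0;-25 -20 -105 0 0 0 0;-45 -50 -121 0 0 -0.03 0;-62 -85 -121 0 0 -0.06 0;-73 -122 -121 0 0 -0.1 0;-73 -160 -121 0 0 -0.104 0"

```text
clock: 25.0
tcp_pos: [0.4923, -0.1912, 0.1254]
tcp_rot: [[0.999, 0.05, -0.002], [0.05, -0.999, -0.001], [-0.002, 0.001, -1.0]]
force: [0.9, 1.1, -1.1]
width: 0.0551
grasp_force: 30.0
```

apply_moves --motion "-4 -40 0 0 0 0 0;-8 -80 0 0 0 0 0;-12 -118 0 0 0 0 0;-14 -145 0 0 0 0 0;-15 -160 0 0 0 0 0;-15 -164 0 0 0 0 0;-15 -164 0 0 0 0 0;-15 -164 0 0 0 0 0"

```text
clock: 25.67
tcp_pos: [0.4723, -0.0298, 0.125]
tcp_rot: [[0.999, 0.05, 0.0], [0.05, -0.999, -0.001], [0.0, 0.001, -1.0]]
force: [-0.9, -0.6, -0.1]
width: 0.0555
grasp_force: 30.0
```

Run:
```python
from h import *
cams.grab_frame('wrist');check(0,0,name='c3.png',zt=4)
```

```text
[472.27680816 -30.32130296 124.88371211] 2.807958228536712 0.05531906699032986 29.99971032142639 (array([31.9, -3.8, -0. ]), array([ 0.001, -0.   , -0.003]))
```

apply_moves --motion "16 -2 0 0 0 0 0;28 -4 0 0 0 0 0;32 -4 0 0 0 0 0;32 -4 0 0 0 0 0;32 -4 0 0 0 0 0;32 -4 0 0 0 0 0;32 -4 0 0 0 0 0;32 -4 0 0 0 0 0"

```text
clock: 26.43
tcp_pos: [0.5032, -0.023, 0.1249]
tcp_rot: [[0.999, 0.052, -0.001], [0.052, -0.999, -0.0], [-0.001, 0.0, -1.0]]
force: [0.0, 0.6, -0.3]
width: 0.0553
grasp_force: 30.0
```

Run:
```python
from h import *
check(-.6,0,zt=4)
```

```text
[503.18850191 -22.99114137 124.92651642] 2.9523515682968795 0.0553337020192105 30.000008046627045 (array([ 1.3,  2.1, -0. ]), array([ 0.   ,  0.001, -0.001]))
```

apply_moves --motion "1 2 0 0 0 0 0;1 2 0 0 0 0 0;1 2 18 0 0 0 0;1 2 36 0 0 0 0;1 2 54 0 0 0 0;1 2 68 0 0 0 0;1 2 76 0 0 0 0;1 2 78 0 0 0 0"

```text
clock: 27.15
tcp_pos: [0.5038, -0.0247, 0.0458]
tcp_rot: [[0.999, 0.052, -0.003], [0.052, -0.999, -0.0], [-0.003, -0.0, -1.0]]
force: [-2.5, 0.9, 7.4]
width: 0.055
grasp_force: 30.0
```

apply_moves --motion "0 0 1 0 0 0 0;0 0 1 0 0 0 0;0 0 1 0 0 0 0.7;0 0 1 0 0 0 0.9;0 0 1 0 0 0 0.9;0 0 1 0 0 0 0.9;0 0 -10 0 0 0 0.9;0 0 -40 0 0 0 0.9"

```text
clock: 27.82
tcp_pos: [0.5021, -0.0248, 0.0846]
tcp_rot: [[0.999, 0.052, -0.008], [0.052, -0.999, 0.0], [-0.008, -0.001, -1.0]]
force: [1.0, -0.4, 0.5]
width: 0.0837
grasp_force: 0.0
```

apply_moves --motion "0 0 -30 0 0 0 1;0 0 -60 0 0 0 1;0 0 -90 0 0 0 1;0 0 -110 0 0 0 1;0 0 -110 0 0 0 1;0 0 -110 0 0 0 1;0 0 -110 0 0 0 1;0 0 -110 0 0 0 1"

```text
clock: 28.48
tcp_pos: [0.5038, -0.0248, 0.1956]
tcp_rot: [[0.999, 0.052, -0.003], [0.052, -0.999, 0.0], [-0.003, -0.0, -1.0]]
force: [0.4, -0.3, -0.5]
width: 0.0929
grasp_force: 0.0
```

Run:
```python
from h import *
f=look(504,-25,50,'e5.png',(15,25,35))
print(go(378,-357,150,10))
```

```text
(316, 188) [143 110  80] [array([502.9, -21. , 102.4,  46.3,   3.2]), array([502.4, -21.5, 103.5,  49.3,   2.9]), array([503.1, -16.4, 106. ,  59.4,   4. ])]
(317, 168) [146 111  80] [array([502.9, -21. , 102.4,  46.3,   3.2]), array([502.4, -21.5, 103.5,  49.3,   2.9]), array([503.1, -16.4, 106. ,  59.4,   4. ])]
(315, 208) [133 101  74] [array([502.5, -21.9, 103.7,  48.4,   2.4]), array([502.9, -21. , 104.4,  50.3,   2.9]), array([503.7, -17.2, 107.6,  59.8,   5.2])]
(array([-142.7,  325.3,   45.9]), array([-0.001,  0.003, -0.123]))
```

apply_moves --motion "-16 36 0 0 0 -0.03 1;-32 73 5 0 0 -0.06 1;-48 110 10 0 0 -0.09 1;-64 146 18 0 0 -0.12 1;-80 182 26 0 0 -0.12 1;-96 218 34 0 0 -0.12 1;-108 246 40 0 0 -0.12 1;-108 246 40 0 0 -0.12 1"

```text
clock: 29.2
tcp_pos: [0.4045, -0.2831, 0.1544]
tcp_rot: [[0.987, 0.158, -0.006], [0.158, -0.987, -0.002], [-0.007, 0.001, -1.0]]
force: [-0.2, -0.4, -0.9]
width: 0.093
grasp_force: 0.0
```

apply_moves --motion "-18 34 0 0 0 0 1;-32 60 0 0 0 0 1;-42 76 3 0 0 0 1;-42 76 3 0 0 0 1;-42 76 3 0 0 0 1;-42 76 3 0 0 0 1;-42 76 3 0 0 0 1;-42 76 3 0 0 0 1"

```text
clock: 29.87
tcp_pos: [0.3824, -0.3563, 0.1539]
tcp_rot: [[0.985, 0.174, 0.0], [0.174, -0.985, 0.001], [0.0, -0.001, -1.0]]
force: [-0.1, -0.1, 0.4]
width: 0.0931
grasp_force: 0.0
```

Run:
```python
from h import *
look(392,-357,12,'cc.png',(8,12,16,20)); print(go(392,-357,3,10.5))
```

```text
(318, 181) [130 127 120] [array([ 382.7, -360.2,   93.5,   55. ,   12.8]), array([ 382.7, -360.5,   93.9,   55.8,   13. ]), array([ 383.8, -359.7,   97.5,   57.8,   13.6]), array([ 379.6, -341. ,   97.7,   95.8,   13.1])]
(322, 160) [130 129 120] [array([ 382.9, -360.1,   93.1,   55. ,   12.9]), array([ 382.7, -360.5,   93.9,   55.8,   12.9]), array([ 384. , -359.4,   97.5,   57.7,   13.2]), array([ 436.4, -398.9,  231.7,  107. ,  -36.5])]
(315, 200) [133 131 122] [array([ 382.6, -360.1,   93.6,   55.3,   12.5]), array([ 384.2, -360.1,   97.3,   56.2,   13.2]), array([ 383. , -356.4,   97.5,   64.6,   13.6]), array([ 422.1, -388.2,  267.3,  108.4,  -37.1])]
(array([  9.5,   2.2, 151. ]), array([-0.001, -0.   , -0.009]))
```

apply_moves --motion "13 3 35 0 0 -0.05 1;13 3 70 0 0 -0.05 1;13 3 98 0 0 -0.05 1;13 3 122 0 0 -0.05 1;13 3 140 0 0 -0.05 1;13 3 149 0 0 -0.05 1;13 3 152 0 0 -0.05 1;13 3 152 0 0 -0.05 1"

```text
clock: 30.58
tcp_pos: [0.395, -0.3583, 0.0018]
tcp_rot: [[0.975, 0.221, -0.0], [0.221, -0.975, 0.001], [-0.0, -0.001, -1.0]]
force: [0.2, -0.4, -0.1]
width: 0.093
grasp_force: 0.0
```

apply_moves --motion "0 0 0 0 0 0 0;0 0 0 0 0 0 0;0 0 0 0 0 0 0;0 0 0 0 0 0 0;0 0 0 0 0 0 0;0 0 0 0 0 0 0;0 0 0 0 0 0 0;0 0 0 0 0 0 0"

```text
clock: 31.25
tcp_pos: [0.3947, -0.3585, 0.0022]
tcp_rot: [[0.975, 0.22, -0.0], [0.22, -0.975, 0.0], [-0.0, -0.0, -1.0]]
force: [-0.1, 0.8, 4.5]
width: 0.0554
grasp_force: 30.0
```

Run:
```python
from h import *
print(go(504,-25,130,3))
```

```text
(array([ 180. , -301.3, -127.7]), array([-0.  ,  0.  ,  0.17]))
```

apply_moves --motion "0 0 -38 0 0 0 0;0 0 -78 0 0 0 0;8 -14 -112 0 0 0 0;26 -44 -126 0 0 0 0;45 -76 -128 0 0 0 0;64 -108 -128 0 0 0 0;82 -138 -128 0 0 0 0;100 -168 -128 0 0 0 0"

```text
clock: 31.92
tcp_pos: [0.4553, -0.1713, 0.1299]
tcp_rot: [[0.976, 0.22, 0.0], [0.22, -0.976, -0.0], [0.0, 0.0, -1.0]]
force: [1.3, -0.7, -1.2]
width: 0.0558
grasp_force: 30.0
```

apply_moves --motion "19 -32 0 0 0 0.04 0;38 -64 0 0 0 0.08 0;56 -94 0 0 0 0.12 0;70 -117 0 0 0 0.17 0;78 -130 0 0 0 0.17 0;80 -133 0 0 0 0.17 0;80 -133 0 0 0 0.17 0;80 -133 0 0 0 0.17 0"

```text
clock: 32.58
tcp_pos: [0.5034, -0.0271, 0.1296]
tcp_rot: [[0.999, 0.05, -0.001], [0.05, -0.999, -0.001], [-0.001, 0.001, -1.0]]
force: [-0.6, 0.1, -1.7]
width: 0.0556
grasp_force: 30.0
```

Run:
```python
from h import *
cams.grab_frame('wrist');check(.5,0,zt=10)
```

```text
[503.31104711 -27.78900365 129.60973096] 2.805341866869264 0.0555375597325566 29.998789429664612 (array([ 0.3, -2.8, -0. ]), array([ 0.001,  0.001, -0.003]))
```

apply_moves --motion "1 -2.5 0 0 0 0 0;1 -2.5 0 0 0 0 0;1 -2.5 18 0 0 0 0;1 -2.5 36 0 0 0 0;1 -2.5 54 0 0 0 0;1 -2.5 66 0 0 0 0;1 -2.5 74 0 0 0 0;1 -2.5 76 0 0 0 0"

```text
clock: 33.35
tcp_pos: [0.5042, -0.0234, 0.0528]
tcp_rot: [[0.999, 0.051, -0.002], [0.051, -0.999, 0.0], [-0.002, -0.0, -1.0]]
force: [-0.4, 1.1, -2.0]
width: 0.0559
grasp_force: 30.0
```

apply_moves --motion "0 0 1 0 0 0 0;0 0 1 0 0 0 0;0 0 1 0 0 0 0.7;0 0 1 0 0 0 0.9;0 0 1 0 0 0 0.9;0 0 1 0 0 0 0.9;0 0 -10 0 0 0 0.9;0 0 -40 0 0 0 0.9"

```text
clock: 34.02
tcp_pos: [0.5022, -0.023, 0.0917]
tcp_rot: [[0.999, 0.052, -0.008], [0.052, -0.999, 0.0], [-0.008, -0.0, -1.0]]
force: [0.5, 0.3, 0.1]
width: 0.0834
grasp_force: 0.0
```

apply_moves --motion "0 0 -30 0 0 0 1;0 0 -60 0 0 0 1;0 0 -90 0 0 0 1;0 0 -110 0 0 0 1;0 0 -110 0 0 0 1;0 0 -110 0 0 0 1;0 0 -110 0 0 0 1;0 0 -110 0 0 0 1"

```text
clock: 34.68
tcp_pos: [0.5038, -0.023, 0.2026]
tcp_rot: [[0.999, 0.052, -0.003], [0.052, -0.999, 0.0], [-0.003, -0.0, -1.0]]
force: [-0.4, -0.3, -0.7]
width: 0.0934
grasp_force: 0.0
```

Run:
```python
from h import *
f=look(504,-25,62,None,(15,25,35));im=f['frame'].copy()
quad(im,f,504,-25,3,60,28,62,(0,255,0))
a=cv2.resize(im[60:380,160:480],(400,400))
g=grab('side')['frame'][120:400,180:460];g=cv2.resize(g,(400,400))
cv2.imwrite('pics/z1.png',np.hstack([a,g])[:,:,::-1])
for d in tip_of('wrist','lid_handle')[:1]: print(d,atz(f,d['centre'][1],d['centre'][0],.205))
for c in('side','scene'):
    ff=grab(c)
    for d in cut_out(c,'slab1_c')+cut_out(c,'sheet1_c'): print(c,round(d['p'],2),d['bbox'],rect(ff,d['mask'],.01))
```

```text
(318, 190) [124 123 116] [array([500. , -17.3, 105.5,  40.3,   3.7]), array([499.8, -16.5, 105.5,  44.2,   5.5]), array([513. , 126.4, 328.1, 290.8, -87.2])]
(319, 170) [127 126 117] [array([500. , -17.5, 105.5,  39.9,   3.2]), array([500. , -16.1, 106. ,  45. ,   7.3]), array([513. , 126.4, 328. , 290.8, -87.2])]
(317, 210) [128 125 118] [array([500. , -17.6, 105.5,  39.8,   3.1]), array([499.8, -15.3, 105.5,  44.4,   3.6]), array([513. , 126.4, 328. , 290.8, -87.2])]
{'centre': [11.3, 316.4], 'p': 0.98} [ 0.62244256 -0.01737965  0.205     ]
side 0.49 [318.4, 204.8, 64.5, 74.9] [ 569.3 -206.1  542.5  200.4  -67. ]
side 0.54 [347.2, 164.9, 15.9, 5.8] [ 508.5 -519.7   87.1   63.1    8.6]
scene 0.66 [367.4, 303.0, 40.6, 28.7] [ 519.6 -544.5  120.5   60.6   11.1]
```

View pics/z1.png

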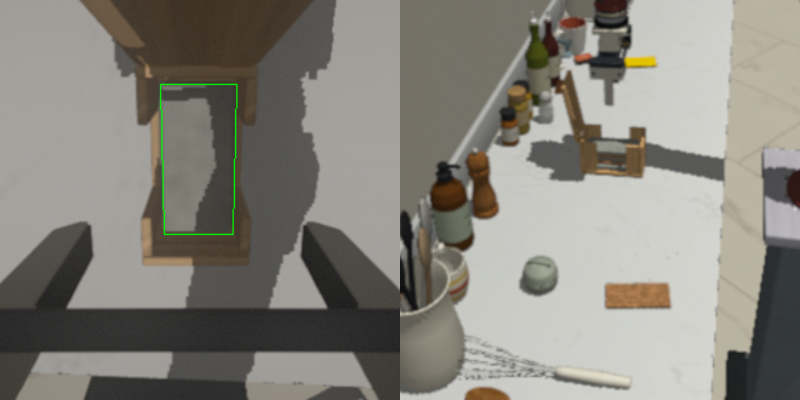

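The pile is centred in the box with its edges visible in the right panel. One spare cork sheet is on the worktop, about 390 mm from the box. Next I close the lid, pushing it from behind with shut fingers.

apply_moves --motion "0 0 -40 0 0 0 0;0 0 -75 0 0 0 0;35 0 -80 0 0 0 0;72 0 -80 0 0 0 0;110 0 -80 0 0 0 0;145 0 -80 0 0 0 0;168 0 -80 0 0 0 0;172 0 -80 0 0 0 0"

```text
clock: 35.8
tcp_pos: [0.6795, -0.0136, 0.2818]
tcp_rot: [[0.999, 0.052, -0.0], [0.052, -0.999, 0.001], [-0.0, -0.001, -1.0]]
force: [-0.5, -0.3, 0.0]
width: 0.0441
grasp_force: 0.0
```

apply_moves --motion "0 0 0 0 0 0 0;0 0 15 0 0 0 0;0 0 35 0 0 0 0;0 0 55 0 0 0 0;0 0 75 0 0 0 0;0 0 85 0 0 0 0;0 0 88 0 0 0 0;0 0 88 0 0 0 0"

```text
clock: 36.47
tcp_pos: [0.6758, -0.0143, 0.1959]
tcp_rot: [[0.999, 0.052, -0.001], [0.052, -0.999, -0.0], [-0.001, 0.0, -1.0]]
force: [-0.3, -0.3, 0.5]
width: 0.0006
grasp_force: 0.0
```

apply_moves --motion "-12 0 0 0 0 0 0;-24 0 0 0 0 0 0;-37 0 0 0 0 0 0;-50 0 0 0 0 0 0;-63 0 0 0 0 0 0;-77 0 0 0 0 0 0;-90 0 0 0 0 0 0;-103 0 0 0 0 0 0"

```text
clock: 37.13
tcp_pos: [0.5759, -0.0192, 0.1989]
tcp_rot: [[0.999, 0.052, 0.008], [0.052, -0.999, 0.0], [0.008, 0.0, -1.0]]
force: [1.6, -0.3, -1.2]
width: 0.0006
grasp_force: 1.0
```

apply_moves --motion "-10 0 1 0 0 0 0;-20 0 2 0 0 0 0;-30 0 4 0 0 0 0;-40 0 7 0 0 0 0;-50 0 11 0 0 0 0;-60 0 17 0 0 0 0;-69 0 23 0 0 0 0;-78 0 30 0 0 0 0"

```text
clock: 37.8
tcp_pos: [0.4994, -0.0232, 0.1682]
tcp_rot: [[0.999, 0.052, 0.011], [0.052, -0.999, 0.0], [0.011, 0.0, -1.0]]
force: [5.7, 1.2, -4.8]
width: 0.001
grasp_force: 2.8
```

Run:
```python
from h import *
f=grab('side')
print(r.read_state()['tcp_pos'],r.read_state()['force'])
for d in tip_of('side','lid_handle')[:2]:
    c,v=ray(f,d['centre'][1],d['centre'][0]); t=(-.025-c[1])/v[1]; print(d,c+t*v)
```

```text
[ 0.49651537 -0.02332742  0.16669011] [ 3.88826686  1.14790321 -4.59969803]
{'centre': [190.8, 335.8], 'p': 0.92} [ 0.48084179 -0.025       0.17870056]
```

apply_moves --motion "6 0 0 0 0 0 0;6 0 -25 0 0 0 0;6 0 -48 0 0 0 0;-5 0 -48 0 0 0 0;-14 0 -48 0 0 0 0;-14 0 -48 0 0 0 0;-14 0 -48 0 0 0 0;-14 0 -48 0 0 0 0"

```text
clock: 38.57
tcp_pos: [0.482, -0.0242, 0.2136]
tcp_rot: [[0.999, 0.052, -0.001], [0.052, -0.999, 0.0], [-0.001, -0.0, -1.0]]
force: [-0.0, -0.3, -0.3]
width: 0.0005
grasp_force: 0.0
```

apply_moves --motion "0 0 15 0 0 0 0;-3 0 26 0 0 0 0;-7 0 36 0 0 0 0;-10 0 45 0 0 0 0;-16 0 54 0 0 0 0;-20 0 62 0 0 0 0;-24 0 68 0 0 0 0;-27 0 74 0 0 0 0"

```text
clock: 39.23
tcp_pos: [0.4554, -0.0255, 0.1394]
tcp_rot: [[0.999, 0.052, 0.0], [0.052, -0.999, 0.0], [0.0, -0.0, -1.0]]
force: [0.4, -0.3, 1.6]
width: 0.0003
grasp_force: 0.3
```

Run:
```python
from h import *
f=grab('side')
print(r.read_state()['tcp_pos'],r.read_state()['force'])
for d in tip_of('side','lid_handle')[:2]:
    c,v=ray(f,d['centre'][1],d['centre'][0]); t=(-.027-c[1])/v[1]; print(d,c+t*v)
```

```text
[ 0.45385901 -0.02559573  0.13845645] [-0.45400417  0.9578583  -0.51457723]
{'centre': [207.5, 346.1], 'p': 0.64} [ 0.44704711 -0.027       0.11594889]
```

apply_moves --motion "-2 0 4 0 0 0 0;-3 0 8 0 0 0 0;-4 0 11 0 0 0 0;-4 0 13 0 0 0 0;-4 0 15 0 0 0 0;-4 0 16 0 0 0 0;-4 0 17 0 0 0 0;-4 0 17 0 0 0 0"

```text
clock: 40.0
tcp_pos: [0.4506, -0.0258, 0.1233]
tcp_rot: [[0.999, 0.052, -0.001], [0.052, -0.999, -0.0], [-0.001, 0.0, -1.0]]
force: [-1.9, 0.5, 4.7]
width: 0.0005
grasp_force: 2.2
```

apply_moves --motion "0 0 1 0 0 0 0;0 0 2 0 0 0 0;0 0 2 0 0 0 0;0 0 3 0 0 0 0;0 0 3 0 0 0 0;0 0 4 0 0 0 0;0 0 4 0 0 0 0;0 0 4 0 0 0 0"

```text
clock: 40.67
tcp_pos: [0.4507, -0.0259, 0.1227]
tcp_rot: [[0.999, 0.052, 0.001], [0.052, -0.999, -0.001], [0.0, 0.002, -1.0]]
force: [-9.0, 0.5, 33.9]
width: 0.0007
grasp_force: 17.0
```

apply_moves --motion "0 0 -10 0 0 0 0;0 0 -35 0 0 0 0;0 0 -70 0 0 0 0;0 0 -105 0 0 0 0;0 0 -120 0 0 0 0;0 0 -120 0 0 0 0;0 0 -120 0 0 0 0;0 0 -120 0 0 0 0"

```text
clock: 41.33
tcp_pos: [0.4502, -0.0259, 0.238]
tcp_rot: [[0.999, 0.052, -0.002], [0.052, -0.999, 0.0], [-0.002, -0.0, -1.0]]
force: [0.6, -0.1, -0.3]
width: 0.0005
grasp_force: 0.0
```

Run:
```python
from h import *
f=grab('side');s=r.read_state();print(s['tcp_pos'],s['force'])
for d in tip_of('side','lid_handle')[:1]:
    c,v=ray(f,d['centre'][1],d['centre'][0]); t=(-.028-c[1])/v[1]; print(d,c+t*v)
f=grab('wrist')
for d in tip_of('wrist','lid_handle')[:1]: print(d,atz(f,d['centre'][1],d['centre'][0],.112))
for t in ('timer','salt','mill'):
    g=grab('side')
    for d in tip_of('side',t)[:1]: print(t,d['p'],atz(g,d['centre'][1],d['centre'][0],0))
for d in cut_out('side','sheet1_c'): print(d['p'],rect(g,d['mask'],.008))
```

```text
[ 0.44999282 -0.02585986  0.23759304] [0.95648421 0.55683203 0.25080639]
{'centre': [210.0, 348.4], 'p': 0.77} [ 0.43944366 -0.028       0.10613275]
{'centre': [198.1, 314.1], 'p': 0.56} [ 0.44646058 -0.02390058  0.112     ]
timer 0.8 [ 5.75691015e-01  3.72485715e-01 -1.11022302e-16]
salt 0.58 [ 7.18430991e-01 -1.83879812e-01  1.11022302e-16]
mill 0.85 [0.74824806 0.19281393 0.        ]
0.48 [ 472.8 -528.6   45.2   13.   -82.8]
```

```bash
python3 -c "
from h import *
print(r.close_job())"
```

```text
the job is handed in; nothing more can be done
None
```

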